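Nest the roughed-out bowls and troughs on their drying boards

ROBOT

A 6-joint arm with a two-finger parallel gripper is mounted at the origin on the work surface. World frame = base frame: x ahead of the robot, y to its left, z up, the work surface at z = 0. Lengths are in m, angles in rad, forces in N, time in s.
With the tool pointing down it reaches from about 0.35 to 0.85 m from the base axis. Payload 8.1 kg.
Tool frame: the origin (TCP) lies on the centre line of the jaws, within the pads' length; the fingertips stand 19 mm ahead of it and the grasp point (between the pads) is the TCP (tip_reach is the distance from the TCP to the fingertips, in m); z points along the fingers, y is the direction in which the jaws open and shut (so a half turn about z gives the same grasp; the last joint's range is limited). The gripper opens to 85 mm and grips with 20 to 120 N. Pads are 22 mm wide; open, the fingers measure 114 mm over their backs; the gripper's body (76 mm by 85 mm) begins 54 mm behind the grasp point. The pads swing forward as they close: fully open they stand 13 mm farther back than shut.
Start: joints at [1.251, 0.13, 1.488, -0, 1.523, -0.085], TCP at [0.14, 0.584, 0.25] pointing down, gripper open.
Joint ranges: [-2.96, 2.96], [-0.89, 2.26], [0.02, 2.5], [-1.34, 4.48], [0, 2.73], [-2.66, 2.66]. Speed limits (rad/s): [2.39, 2.39, 2.79, 3.14, 3.14, 3.14].

INTERFACE

Orientations are given as a 3x3 rotation matrix whose columns are the frame's x, y, z axes.
In Python, from cell import get_state, capture, get_calibration, close_job, tip_reach gives the robot as it stands. The module is installed in compiled form; this text tells all that it offers.
- The arm moves only by the tool apply_moves, never from a script. Its arguments are lists of equal length, an entry for each row: "gripper": the opening in per cent of the stroke, from 0 (shut) to 100 (fully open); "travel": the shift along the tool's x, y, z in cm, a list of three; "rot": the turn, a rotation vector about the tool's x, y, z in rad, a list of three. A call has 1 to 12 rows; each row shifts and turns the pose as measured when the row begins, along the tool's axes as they then stand; what a row does not reach is not made up. A row lasts 1/10 s, in which the tool goes at most 50 mm and 8.59 degrees, less where a joint would pass 70% of its speed; a pose out of reach is approached as far as the arm can. A call is refused whole if a number of a shift passes 5 or a number of a turn 0.15, either way. A call with a gripper value outside its range is refused whole. The fingers move at their own pace and stop on an object; the grip force is fixed at half the most. Time passes only in rows, so rows that do not move let the fingers close. It gives the time, the measured TCP pose, the force and the opening at its end, in the units of the state.
- get_state(): the state, without advancing time (a new reading comes with each control period).
- capture(name): name is "scene" or "top" or "wrist"; returns (picture, depth): 400x640x3 uint8, red, green, blue; 400x640 float32, m along the optical axis (not along the pixel's ray), 0 where there is no reading.
- get_calibration(name): a dict with "fx", "fy", "cx", "cy" (pixels), "view" (4x4, takes a point from world to camera coordinates). Camera axes: x right, y down, z forward; pixel columns grow to the right and rows downward; lengths in m; the calibration is good to about 2 mm. A picture is of the moment at which its call begins: read the wrist's pose just before it. get_calibration takes no time and is no camera call; for the wrist camera it gives the pose at the moment of the call.
- close_job(): hands the job in, once; it reports no verdict.
The state is a dict: "time_s": time; "q": joint angles; "dq": joint speeds; "joint_torque": joint torques, N m; "eef_pos": TCP position; "tool_rot": TCP orientation; "ft_force": force on the tool from outside, world axes, zero at the start; "ft_torque": the same for the moment, N m; "finger_gap": finger opening in m.
Only numpy, scipy, OpenCV 4.12 (cv2) and the standard library are available. Lean on these libraries where they do the work, as an engineer would, in place of code of your own. Each camera call takes 0.05 s, during which the arm holds its last target. There are 200 camera calls.

TASK

Put the roughed-out ware away to dry, upside down as it lies now. Nest the three round bowls on the round board: the small one first, the medium one over it, and the large one over both; likewise, on the oblong board, the small trough with the large trough over it, both lengthways along the board. Every piece should be centred on its board and end with its rim flat on the wood.

Things in the scene. Friction and masses are not known exactly. Their poses are not given: they have to be found in the camera images.
- bowl_small: Small round wooden bowl, upside down: mouth down, foot up, 48 mm high in all. Outside diameter 72 mm at the mouth, 60 mm at the flat shoulder 30 mm up; on that a solid round foot to grip, 40 mm diameter, 18 mm high. Hollow below: 60 mm inside diameter at the mouth, 22 mm deep, walls 6 mm. About 100 g. Origin: centre of the mouth plane (underside); z up through the foot.
- bowl_medium: Medium round wooden bowl, upside down: mouth down, foot up, 78 mm high in all. Outside diameter 104 mm at the mouth, 90 mm at the flat shoulder 60 mm up; on that a solid round foot to grip, 42 mm diameter, 18 mm high. Hollow below: 92 mm inside diameter at the mouth, 52 mm deep, walls 6 mm. About 200 g. Origin: centre of the mouth plane (underside); z up through the foot.
- bowl_large: Large round wooden bowl, upside down: mouth down, foot up, 108 mm high in all. Outside diameter 138 mm at the mouth, 122 mm at the flat shoulder 90 mm up; on that a solid round foot to grip, 44 mm diameter, 18 mm high. Hollow below: 126 mm inside diameter at the mouth, 82 mm deep, walls 6 mm. About 380 g. Origin: centre of the mouth plane (underside); z up through the foot.
- trough_small: Small oblong wooden trough, upside down: mouth down, foot up, 48 mm high in all. 84 mm long (its x) by 52 mm (its y), upright 6 mm walls, flat shoulder 30 mm up; on that a solid foot, 52 mm (x) by 34 mm (y), 18 mm high, to grip across the 34 mm. Hollow below: 72 by 40 mm, 22 mm deep. About 100 g. Origin: centre of the mouth plane (underside); z up. A half turn makes no difference.
- trough_large: Large oblong wooden trough, upside down: mouth down, foot up, 78 mm high in all. 116 mm long (its x) by 84 mm (its y), upright 6 mm walls, flat shoulder 60 mm up; on that a solid foot, 64 mm (x) by 34 mm (y), 18 mm high, to grip across the 34 mm. Hollow below: 104 by 72 mm, 52 mm deep. About 250 g. Origin: centre of the mouth plane (underside); z up. A half turn makes no difference.
- board_round: Round dark wooden drying board, 156 mm diameter, 12 mm thick, fixed to the bench. Origin: centre of its underside, on the bench; its top face is 12 mm above the origin.
- board_oblong: Oblong dark wooden drying board, 136 mm long (its x) by 104 mm wide (its y), 12 mm thick, fixed to the bench. Origin: centre of its underside, on the bench; its top face is 12 mm above the origin.

How it is judged:
At the end, for the whole second after the job is handed in: Bowls nested on the round board, troughs on the oblong one: each within 15 mm of its board's centre, rim flat on the board (within 4 mm of its top, tilt under 0.08 rad), the troughs' long axes within 0.2 rad of the board's, all at rest (horizontal distance between each of bowl_small, bowl_medium, bowl_large and board_round below 0.015 m and z of bowl_small in the frame of board_round between 0.008 and 0.016 m and angle between each of bowl_small, bowl_medium, bowl_large, trough_small, trough_large's own z axis and vertical below 0.08 rad and linear speed of each of bowl_small, bowl_medium, bowl_large, trough_small, trough_large below 0.02 m/s and angular speed of each of bowl_small, bowl_medium, bowl_large, trough_small, trough_large below 0.2 rad/s and z of bowl_medium in the frame of board_round between 0.008 and 0.016 m and z of bowl_large in the frame of board_round between 0.008 and 0.016 m and horizontal distance between each of trough_small, trough_large and board_oblong below 0.015 m and z of trough_small in the frame of board_oblong between 0.008 and 0.016 m and angle between the x axis of each of trough_small, trough_large and the x axis of board_oblong, either way round below 0.2 rad and z of trough_large in the frame of board_oblong between 0.008 and 0.016 m); the robot touches nothing.
It also fails if it takes over 120 s, if anything falls off the work surface, if the arm or the gripper's body presses on something with over 40 N, if the wrist force passes 120 N, or if a joint passes its speed limit or range.

## Working session

There is one attempt and no reset: what is moved stays moved. The work goes in short steps, Python scripts to look and compute and a tool call to move; the robot and the scene stay as the last step left them, time stands still between calls to the robot, and variables do not carry over. Pictures are saved under pics/ and viewed, about 12 in all and at most 16, crops included, and the job is handed in when it is done.

Besides the shell and the picture viewer there is one more tool, called after "Request:" as name(argument=value, ...), one argument or row to a line, values as JSON. apply_moves: Moves the arm, as the interface text tells. Its arguments: {"type":"object","properties":{"gripper":{"type":"array","items":{"type":"number"}},"travel":{"type":"array","items":{"type":"array","items":{"type":"number"}}},"rot":{"type":"array","items":{"type":"array","items":{"type":"number"}}}},"required":["gripper","travel","rot"]}

```bash
mkdir -p pics; cat > h.py <<'E'
import numpy as np,cv2
from cell import *
def cloud(name):
    c=get_calibration(name); im,d=capture(name)
    v,u=np.mgrid[:400,:640]
    P=np.stack([(u-c['cx'])/c['fx']*d,(v-c['cy'])/c['fy']*d,d,np.ones_like(d)],-1)@np.linalg.inv(c['view']).T
    P=P[...,:3].copy(); P[d==0]=np.nan
    return im,d,P
E
python3 - <<'E'
from h import *
s=get_state();print({k:np.round(v,3).tolist() for k,v in s.items()},tip_reach)
for n in('top','scene'):
    im,d,P=cloud(n);np.save(n+'.npy',P);cv2.imwrite(f'pics/{n}0.png',im[...,::-1])
    print(n,np.nanmin(P,(0,1)),np.nanmax(P,(0,1)))
P=np.load('top.npy')
for lo,hi in((.006,.02),(.025,.034),(.042,.053),(.054,.065),(.072,.082),(.085,.095),(.1,.114)):
    m=((P[...,2]>lo)&(P[...,2]<hi)).astype(np.uint8)
    k,l,st,ce=cv2.connectedComponentsWithStats(m)
    for i in range(1,k):
        if st[i,4]>60:
            q=P[l==i];r=cv2.minAreaRect(q[:,:2].astype(np.float32)*1000)
            print(lo,hi,st[i].tolist(),np.round(np.median(q,0),4),'rect',np.round(r[0],1),np.round(r[1],1),round(r[2],1))
E
```

```text
{'time_s': 0.0, 'q': [1.251, 0.131, 1.489, 0.0, 1.523, -0.085], 'dq': [-0.0, -0.0, 0.0, -0.0, -0.001, 0.001], 'joint_torque': [0.002, -56.942, -50.054, -0.0, 0.015, -0.0], 'eef_pos': [0.139, 0.583, 0.249], 'tool_rot': [[-0.973, 0.233, -0.001], [0.233, 0.973, -0.002], [0.0, -0.002, -1.0]], 'ft_force': [0.361, 0.667, -0.604], 'ft_torque': [-0.036, -0.015, -0.017], 'finger_gap': 0.086} 0.019
top [-0.2650971  -1.56981563 -0.78904044] [1.67890621 1.53660763 0.65474085]
scene [-1.03157431 -0.96437678 -0.77782379] [1.79321319 2.06786587 0.45927148]
0.006 0.02 [264, 88, 44, 6, 63] [0.9219 0.131  0.0112] rect [916.1 116.3] [ 16.2 141.1] 0.4
0.006 0.02 [345, 89, 66, 5, 100] [ 0.9221 -0.1865  0.013 ] rect [ 920.7 -185.3] [214.1   8.2] 89.8
0.006 0.02 [237, 109, 41, 17, 166] [0.8281 0.2144 0.0139] rect [827.8 204.9] [136.   27.4] 76.6
0.006 0.02 [510, 167, 51, 52, 691] [ 0.6311 -0.7016  0.0106] rect [ 592.7 -697.9] [162.1 159.4] 4.5
0.006 0.02 [499, 168, 6, 36, 67] [ 0.6203 -0.5825  0.0113] rect [ 615.8 -580.5] [114.3  10. ] 5.1
0.006 0.02 [516, 182, 54, 76, 1065] [ 0.441  -0.7027  0.0116] rect 
[... 3422 characters left out ...]
6] rect [  68.5 -699.6] [179.2 212.9] 0.6
0.1 0.114 [427, 46, 22, 33, 379] [ 0.9854 -0.3595  0.1055] rect [ 986.1 -359.7] [97.7 43.3] 17.9
0.1 0.114 [268, 48, 44, 22, 312] [0.9854 0.1007 0.1022] rect [985.5  99.3] [131.7  41.5] 74.0
0.1 0.114 [371, 66, 18, 15, 73] [ 0.9434 -0.1845  0.1111] rect [ 950.7 -181.1] [39.4 42.6] 61.4
0.1 0.114 [133, 95, 20, 13, 69] [0.8343 0.5354 0.1085] rect [838.1 544.5] [30.5 56.8] 17.6
0.1 0.114 [91, 125, 30, 25, 322] [0.7256 0.6521 0.1036] rect [726.9 653.9] [90.7 43.6] 60.3
0.1 0.114 [76, 155, 28, 18, 117] [0.6443 0.6896 0.1023] rect [646.7 694.3] [87.  26.8] 61.8
0.1 0.114 [393, 173, 14, 14, 156] [ 0.6138 -0.2418  0.1078] rect [ 614.2 -243.2] [40.5 40.8] 4.6
```

View pics/top0.png

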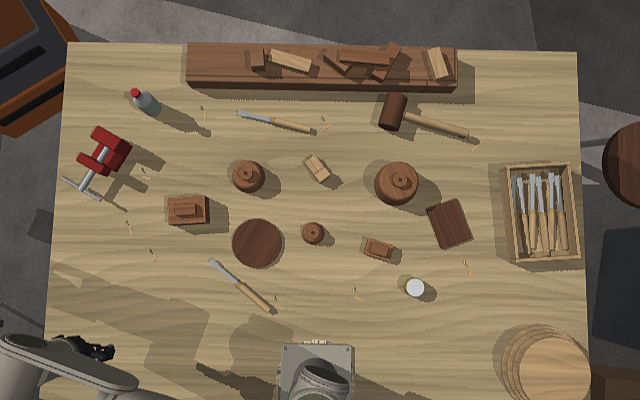

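View pics/scene0.png

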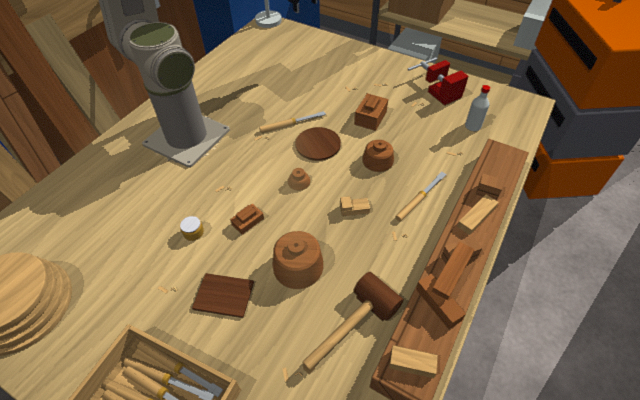

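The top picture shows the round board at px (257,243), the oblong board at (450,223) and the small, medium and large bowls at (313,233), (247,176) and (397,183). The large trough is at (187,210) and the small trough at (380,248). The scene picture agrees, and the measured heights and foot sizes match the given ones. Next I'll write a planner helper and move over the small bowl.

```bash
cat >> h.py <<'E'
from scipy.spatial.transform import Rotation as R
def plan(*wps,state=None):
    """waypoints (x,y,z,yaw_deg of jaw axis[,step_cm]); prints travel(cm)/rot rows in tool axes"""
    s=get_state();p=np.array(s['eef_pos']);M=np.array(s['tool_rot']);T=[];Q=[]
    for w in wps:
        a=np.radians(w[3]);y=np.array([np.cos(a),np.sin(a),0]);z=np.array([0,0,-1.])
        G=np.stack([np.cross(y,z),y,z],1);g=np.array(w[:3])
        rv=R.from_matrix(M.T@G).as_rotvec();d=g-p
        st=w[4] if len(w)>4 else 4.5
        n=max(1,int(np.ceil(max(np.linalg.norm(d)*100/st,np.linalg.norm(rv)/.145))))
        for i in range(n):
            T.append(np.round(M.T@d/n*100,2).tolist());Q.append(np.round(rv/n,3).tolist());M=M@R.from_rotvec(rv/n).as_matrix()
        M=G;p=g
    print(len(T),'travel',T,'\nrot',Q)
E
python3 - <<'E'
from h import *
P=np.load('top.npy')
m=((P[...,2]>.006)&(P[...,2]<.02)).astype(np.uint8)
k,l,st,ce=cv2.connectedComponentsWithStats(cv2.morphologyEx(m,cv2.MORPH_OPEN,np.ones((5,5))))
for i in range(1,k):
    if st[i,4]>900:
        q=P[l==i][:,:2]*1000; c=q.mean(0); w,v=np.linalg.eigh(np.cov(q.T)); print(st[i],c,np.sqrt(w*12),np.degrees(np.arctan2(v[1,1],v[0,1])))
plan((.454,.017,.25,0))
E
```

```text
[ 234  219   47   46 1022] [417.98289927 200.65774068] [111.66585037 128.32722288] 50.92903295324903
15 travel [[-2.92, -3.18, 0.0], [-3.19, -2.91, -0.0], [-3.44, -2.62, -0.0], [-3.65, -2.3, -0.0], [-3.84, -1.97, -0.0], [-4.0, -1.62, -0.0], [-4.13, -1.25, -0.0], [-4.23, -0.88, -0.0], [-4.29, -0.5, -0.0], [-4.32, -0.12, -0.0], [-4.31, 0.27, -0.0], [-4.27, 0.65, -0.0], [-4.19, 1.03, -0.0], [-4.09, 1.4, -0.0], [-3.95, 1.75, -0.0]] 
rot [[-0.0, 0.0, 0.089], [-0.0, 0.0, 0.089], [-0.0, 0.0, 0.089], [-0.0, 0.0, 0.089], [-0.0, 0.0, 0.089], [-0.0, 0.0, 0.089], [-0.0, 0.0, 0.089], [-0.0, 0.0, 0.089], [-0.0, 0.0, 0.089], [-0.0, 0.0, 0.089], [-0.0, 0.0, 0.089], [-0.0, 0.0, 0.089], [-0.0, 0.0, 0.089], [-0.0, 0.0, 0.089], [-0.0, 0.0, 0.089]]
```

Request:
apply_moves(
  gripper=[100,100,100,100,100,100,100,100,100,100,100,100],
  travel=[
    [-2.92,-3.18,0],
    [-3.19,-2.91,0],
    [-3.44,-2.62,0],
    [-3.65,-2.3,0],
    [-3.84,-1.97,0],
    [-4.0,-1.62,0],
    [-4.13,-1.25,0],
    [-4.23,-0.88,0],
    [-4.29,-0.5,0],
    [-4.32,-0.12,0],
    [-4.31,0.27,0],
    [-4.27,0.65,0],
  ],
  rot=[
    [0,0,0.089],
    [0,0,0.089],
    [0,0,0.089],
    [0,0,0.089],
    [0,0,0.089],
    [0,0,0.089],
    [0,0,0.089],
    [0,0,0.089],
    [0,0,0.089],
    [0,0,0.089],
    [0,0,0.089],
    [0,0,0.089],
  ],
)

```text
time_s: 1.3
eef_pos: [0.3867, 0.1112, 0.2441]
tool_rot: [[-0.234, 0.972, -0.005], [0.972, 0.234, -0.008], [-0.007, -0.007, -1.0]]
ft_force: [0.4, 0.5, 0.7]
finger_gap: 0.085
```

```bash
python3 - <<'E'
from h import *
plan((.454,.017,.20,0))
E
```

```text
3 travel [[-3.57, 1.46, 1.48], [-3.44, 1.73, 1.48], [-3.3, 1.99, 1.47]] 
rot [[-0.002, 0.003, 0.079], [-0.002, 0.003, 0.079], [-0.002, 0.003, 0.079]]
```

Request:
apply_moves(
  gripper=[100,100,100,100,100],
  travel=[
    [-3.57,1.46,1.48],
    [-3.44,1.73,1.48],
    [-3.3,1.99,1.47],
    [0,0,0],
    [0,0,0],
  ],
  rot=[
    [-0.002,0.003,0.079],
    [-0.002,0.003,0.079],
    [-0.002,0.003,0.079],
    [0,0,0],
    [0,0,0],
  ],
)

```text
time_s: 1.8
eef_pos: [0.4563, 0.0071, 0.1979]
tool_rot: [[0.022, 1.0, 0.001], [1.0, -0.022, 0.001], [0.001, 0.0, -1.0]]
ft_force: [-0.0, 0.1, 0.2]
finger_gap: 0.0854
```

```bash
cat >> h.py <<'E'
def feet(P,bands,mn=60,box=None):
    for lo,hi in bands:
        m=((P[...,2]>lo)&(P[...,2]<hi))
        if box: m&=(P[...,0]>box[0])&(P[...,0]<box[1])&(P[...,1]>box[2])&(P[...,1]<box[3])
        k,l,st,ce=cv2.connectedComponentsWithStats(m.astype(np.uint8))
        for i in range(1,k):
            if st[i,4]>mn:
                q=P[l==i];r=cv2.minAreaRect(q[:,:2].astype(np.float32)*1000);c,rad=cv2.minEnclosingCircle(q[:,:2].astype(np.float32)*1000)
                print(lo,st[i].tolist(),np.round(np.median(q[:,2]),4),'rect',np.round(r[0],1),np.round(r[1],1),round(r[2],1),'circ',np.round(c,1),round(rad,1))
E
python3 - <<'E'
from h import *
s=get_state();print(s['eef_pos'],s['tool_rot'])
im,d,P=cloud('wrist');cv2.imwrite('pics/w1.png',im[...,::-1])
feet(P,((.007,.018),(.025,.034),(.042,.053)),300)
plan((.454,.017,.20,0))
E
```

```text
[0.45633161 0.00713522 0.19788638] [[ 2.16442486e-02  9.99765600e-01  5.21815405e-04]
 [ 9.99764790e-01 -2.16449429e-02  1.36397989e-03]
 [ 1.37495484e-03  4.92170349e-04 -9.99998934e-01]]
0.007 [52, 0, 34, 46, 677] 0.0141 rect [230.9 161.1] [47.8  7.2] 51.4 circ [231.2 160.8] 24.0
0.007 [192, 0, 167, 70, 8447] 0.0104 rect [416.9 146.3] [ 56.9 148.3] 88.7 circ [417.5 172.8] 74.2
0.007 [285, 137, 67, 59, 528] 0.0123 rect [452.   22.4] [61.2 70.6] 87.6 circ [451.9  18. ] 35.5
0.007 [465, 136, 78, 79, 518] 0.0127 rect [639.9  16.3] [93.1 36.3] 62.4 circ [655.9   8. ] 46.6
0.007 [0, 178, 37, 103, 1990] 0.0102 rect [105.6 -52.5] [133.3  40.2] 70.5 circ [ 87.  -45.9] 66.6
0.007 [574, 323, 66, 40, 486] 0.0113 rect [ 814.1 -205.5] [87.1 44.6] 26.0 circ [ 823.3 -224.3] 43.6
0.025 [291, 147, 55, 54, 801] 0.0274 rect [452.   18.5] [54.3 53.9] 80.0 circ [451.9  18. ] 27.9
0.025 [257, 308, 55, 55, 1148] 0.0281 rect [ 403.8 -188.9] [84.5 52. ] 74.9 circ [ 403.  -188.6] 47.9
0.025 [582, 330, 58, 46, 514] 0.0296 rect [ 799.9 -208. ] [76.9 35. ] 44.8 circ [ 811.3 -219.5] 38.5
0.042 [297, 159, 42, 41, 1318] 0.0462 rect [452.1  18. ] [38.4 39.5] 43.1 circ [451.9  17.8] 19.9
0.042 [264, 331, 36, 35, 759] 0.0459 rect [ 403.7 -189. ] [52.3 33.9] 74.9 circ [ 403.5 -189.1] 29.8
0.042 [592, 341, 48, 46, 683] 0.0474 rect [ 795.1 -212.8] [68.9 21.9] 58.4 circ [ 803.  -217.6] 34.5
1 travel [[0.96, -0.24, -0.22]] 
rot [[0.001, -0.001, -0.021]]
```

View pics/w1.png

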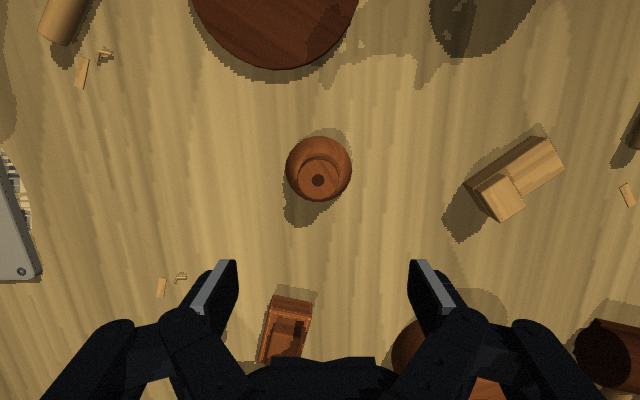

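The wrist view shows the small bowl at px (318,172), which gives (452,18) mm and agrees with the top view within 2 mm. The open fingers are at (225,270) and (420,270), so I'll read their tip height from the depth.

```bash
python3 - <<'E'
from h import *
im,d,P=cloud('wrist');s=get_state();M=s['tool_rot'];p=s['eef_pos']
L=(P-p)@M
m=(L[...,2]>-.1)&(L[...,2]<.06)&(np.abs(L[...,1])<.07)
for sg in(1,-1):
    q=L[m&(L[...,1]*sg>.03)];print(len(q),np.percentile(q[:,2],[90,98,99.5,100]),q[q[:,2]>np.percentile(q[:,2],98)].mean(0))
plan((.452,.018,.09,0),(.452,.018,.053,0,1.5))
E
```

```text
12479 [-0.01468659  0.00086011  0.00549475  0.00874498] [0.00180983 0.04364854 0.00391828]
12475 [-0.01466525  0.00080745  0.00541587  0.00850094] [ 0.00199209 -0.04386841  0.00380219]
6 travel [[0.33, -0.15, 3.61], [0.33, -0.15, 3.61], [0.33, -0.14, 3.61], [0.0, 0.0, 1.23], [0.0, 0.0, 1.23], [0.0, 0.0, 1.23]] 
rot [[0.0, -0.0, -0.007], [0.0, -0.0, -0.007], [0.0, -0.0, -0.007], [0.0, 0.0, 0.0], [0.0, 0.0, 0.0], [0.0, 0.0, 0.0]]
```

Request:
apply_moves(
  gripper=[100,100,100,100,100,100,100,0,0,0,0,0],
  travel=[
    [0.33,-0.15,3.61],
    [0.33,-0.15,3.61],
    [0.33,-0.14,3.61],
    [0,0,1.3],
    [0,0,1.3],
    [0,0,1.3],
    [0,0,0],
    [0,0,0],
    [0,0,0],
    [0,0,0],
    [0,0,0],
    [0,0,0],
  ],
  rot=[
    [0,0,-0.007],
    [0,0,-0.007],
    [0,0,-0.007],
    [0,0,0],
    [0,0,0],
    [0,0,0],
    [0,0,0],
    [0,0,0],
    [0,0,0],
    [0,0,0],
    [0,0,0],
    [0,0,0],
  ],
)

```text
time_s: 3.1
eef_pos: [0.4565, 0.0275, 0.056]
tool_rot: [[-0.021, 1.0, 0.019], [1.0, 0.021, 0.002], [0.001, 0.019, -1.0]]
ft_force: [-0.6, 0.0, -1.8]
finger_gap: 0.037
```

```bash
python3 - <<'E'
from h import *
s=get_state();print(s['eef_pos'],s['ft_force'],s['finger_gap'])
im,d,P=cloud('wrist')
M=s['tool_rot'];p=s['eef_pos'];L=(P-p)@M
m=(L[...,2]>-.1)&(L[...,2]<.04)&(np.abs(L[...,1])>.021)&(np.abs(L[...,1])<.035)&(np.abs(L[...,0])<.012)
q=L[m];print(len(q),np.percentile(q[:,2],[50,90,98,99.5]))
x,y=p[0],p[1]
plan((x,y,.09,0),(.419,.1966,.11,0),(.419,.1966,.07,0))
E
```

```text
[0.45648893 0.02753374 0.05604889] [-0.59956522  0.02359184 -1.78393286] 0.03697028812159795
4033 [-0.02180338  0.03075379  0.03809623  0.03923486]
6 travel [[0.0, 0.06, -3.39], [4.23, -0.94, -0.5], [4.23, -0.94, -0.5], [4.23, -0.94, -0.5], [4.23, -0.94, -0.5], [0.0, 0.0, 4.0]] 
rot [[0.019, -0.001, 0.021], [0.0, 0.0, 0.0], [0.0, 0.0, 0.0], [0.0, 0.0, 0.0], [0.0, 0.0, 0.0], [0.0, 0.0, 0.0]]
```

The grip is off-centre: the TCP is 9 mm off in y, because rows chain on a pose that is still moving. I'll open, correct, settle and regrip.

Request:
apply_moves(
  gripper=[100,100,100,100,100,100],
  travel=[
    [0,0,0],
    [0,0,0],
    [0,0,0],
    [-0.95,-0.4,0],
    [0,0,0],
    [0,0,0],
  ],
  rot=[
    [0,0,0],
    [0,0,0],
    [0,0,0],
    [0.019,0,0.021],
    [0,0,0],
    [0,0,0],
  ],
)

```text
time_s: 3.75
eef_pos: [0.4527, 0.0167, 0.0562]
tool_rot: [[0.002, 1.0, -0.001], [1.0, -0.002, 0.001], [0.001, -0.001, -1.0]]
ft_force: [-0.4, -1.0, -0.5]
finger_gap: 0.0854
```

```bash
python3 - <<'E'
from h import *
s=get_state();print(s['eef_pos'],s['tool_rot'])
im,d,P=cloud('wrist');cv2.imwrite('pics/w2.png',im[...,::-1])
feet(P,((.025,.034),(.042,.053)),300,(.38,.53,-.06,.1))
E
```

```text
[0.45266444 0.0166734  0.05623497] [[ 0.00210425  0.99999693 -0.00130587]
 [ 0.99999715 -0.00210276  0.00113484]
 [ 0.00113209 -0.00130826 -0.9999985 ]]
0.025 [282, 204, 97, 70, 2265] 0.0277 rect [456.4  24.7] [54.8 41. ] 4.2 circ [456.9  18.3] 27.9
0.042 [293, 231, 77, 71, 4267] 0.0462 rect [457.  18.] [39.2 39.1] 88.7 circ [457.1  17.9] 20.0
```

View pics/w2.png

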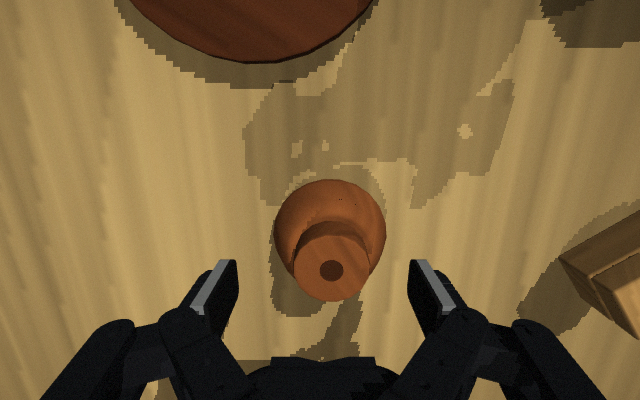

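The bowl is upright at (457,18) mm, with its foot top at px (331,270) between the jaws. I'll centre on it and grip.

Request:
apply_moves(
  gripper=[100,100,0,0,0,0,0],
  travel=[
    [0.13,0.43,0.5],
    [0,0,0],
    [0,0,0],
    [0,0,0],
    [0,0,0],
    [0,0,0],
    [0,0,0],
  ],
  rot=[
    [0,0,0],
    [0,0,0],
    [0,0,0],
    [0,0,0],
    [0,0,0],
    [0,0,0],
    [0,0,0],
  ],
)

```text
time_s: 4.5
eef_pos: [0.4576, 0.0184, 0.0509]
tool_rot: [[0.001, 1.0, -0.001], [1.0, -0.001, 0.001], [0.001, -0.001, -1.0]]
ft_force: [0.2, -0.3, -1.3]
finger_gap: 0.0378
```

```bash
python3 - <<'E'
from h import *
s=get_state();print(s['eef_pos'],s['ft_force'],s['finger_gap'])
p=s['eef_pos']
plan((p[0],p[1],.10,0),(.419,.1966,.10,0))
E
```

```text
[0.45758894 0.01836389 0.05092571] [ 0.20506758 -0.31556282 -1.28010699] 0.037750569445797896
7 travel [[0.0, -0.0, -2.45], [0.0, -0.0, -2.45], [3.56, -0.77, 0.0], [3.56, -0.77, 0.0], [3.56, -0.77, 0.0], [3.56, -0.77, 0.0], [3.56, -0.77, 0.0]] 
rot [[-0.0, -0.001, -0.001], [-0.0, -0.001, -0.001], [0.0, 0.0, 0.0], [0.0, 0.0, 0.0], [0.0, 0.0, 0.0], [0.0, 0.0, 0.0], [0.0, 0.0, 0.0]]
```

Request:
apply_moves(
  gripper=[0,0,0,0,0,0,0,0,0],
  travel=[
    [0,0,-2.4],
    [0,0,-2.4],
    [3.5,-0.77,0],
    [3.5,-0.77,0],
    [3.5,-0.77,0],
    [3.5,-0.77,0],
    [3.0,-0.6,0],
    [0,0,0],
    [0,0,0],
  ],
  rot=[
    [0,0,0],
    [0,0,0],
    [0,0,0],
    [0,0,0],
    [0,0,0],
    [0,0,0],
    [0,0,0],
    [0,0,0],
    [0,0,0],
  ],
)

```text
time_s: 5.4
eef_pos: [0.4183, 0.1937, 0.0999]
tool_rot: [[0.004, 1.0, -0.002], [1.0, -0.004, 0.002], [0.002, -0.002, -1.0]]
ft_force: [0.8, -0.5, -0.2]
finger_gap: 0.0377
```

```bash
python3 - <<'E'
from h import *
s=get_state();print(s['eef_pos'],s['ft_force'],s['finger_gap'])
im,d,P=cloud('wrist');cv2.imwrite('pics/w3.png',im[...,::-1])
# board: circle fit on rim of top face
m=((P[...,2]>.006)&(P[...,2]<.016)&(np.hypot(P[...,0]-.419,P[...,1]-.197)<.1))
q=P[m][:,:2]*1000
from scipy.optimize import least_squares
h=cv2.convexHull(q.astype(np.float32))[:,0]
f=least_squares(lambda c:np.hypot(*(h-c[:2]).T)-78,[419,197],loss='soft_l1');print(len(q),f.x,f.cost,np.round(f.fun,1))
p=s['eef_pos'];feet(P,((.07,.15),),200,(p[0]-.06,p[0]+.06,p[1]-.06,p[1]+.06))
E
```

```text
[0.41831362 0.19366267 0.09991513] [ 0.80674887 -0.51012341 -0.23133645] 0.03771447801369284
19566 [417.56251403 195.50744948] 6.542095218649131 [-0.5 -0.7 -0.6 -0.4 -0.3 -0.6 -0.1 -0.2 -0.3 -0.3  0.  -0.4 -0.1 -0.2
  0.  -0.1 -0.3 -0.4 -0.  -0.4 -0.3 -0.1 -0.2 -0.4 -0.1 -0.2 -0.2 -0.4
 -0.1 -0.6 -0.5 -0.4 -0.7 -0.7 -0.3 -0.4 -0.5 -0.8 -0.8 -0.9 -1.9 -1.4
 -0.9 -0.2 -0.6 -0.4 -0.9 -0.8 -0.7]
0.07 [137, 203, 374, 197, 24456] 0.1279 rect [419.5 198.8] [113.9  50.5] 8.7 circ [418.6 204.6] 57.6
```

View pics/w3.png

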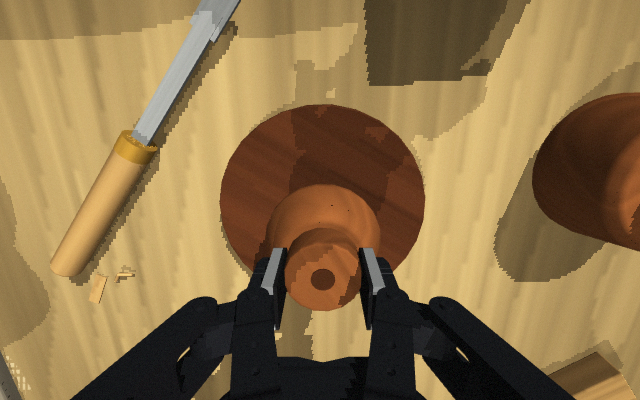

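The small bowl is held upright over the round board (px (322,200)). The board centre fits at (417.6,195.5) mm. Lowering.

Request:
apply_moves(
  gripper=[0,0,0,0,0,0],
  travel=[
    [0.18,-0.07,1.2],
    [0,0,1.0],
    [0,0,0.8],
    [0,0,0.4],
    [0,0,0],
    [0,0,0],
  ],
  rot=[
    [0,0,0],
    [0,0,0],
    [0,0,0],
    [0,0,0],
    [0,0,0],
    [0,0,0],
  ],
)

```text
time_s: 6.05
eef_pos: [0.4182, 0.1925, 0.0629]
tool_rot: [[0.011, 1.0, -0.004], [1.0, -0.011, 0.002], [0.002, -0.004, -1.0]]
ft_force: [-2.2, 1.7, 2.7]
finger_gap: 0.0378
```

Request:
apply_moves(
  gripper=[100,100,100,100,100,100,100,100,100],
  travel=[
    [0,0,0],
    [0,0,0],
    [0,0,0],
    [0,0,-3],
    [0,0,-4],
    [0,0,-4],
    [0,0,-4],
    [0,0,0],
    [0,0,0],
  ],
  rot=[
    [0,0,0],
    [0,0,0],
    [0,0,0],
    [0,0,0],
    [0,0,0],
    [0,0,0],
    [0,0,0],
    [0,0,0],
    [0,0,0],
  ],
)

```text
time_s: 6.95
eef_pos: [0.4176, 0.1904, 0.2156]
tool_rot: [[0.013, 1.0, -0.008], [1.0, -0.013, -0.0], [-0.0, -0.008, -1.0]]
ft_force: [0.6, -0.5, -0.7]
finger_gap: 0.0855
```

```bash
python3 - <<'E'
from h import *
s=get_state();print(s['eef_pos'])
im,d,P=cloud('wrist')
feet(P,((.037,.047),(.054,.064)),300,(.36,.48,.14,.26))
feet(P,((.054,.064),(.07,.082)),300,(.55,.7,.15,.3))
m=((P[...,2]>.006)&(P[...,2]<.016)&(np.hypot(P[...,0]-.419,P[...,1]-.197)<.1))
h=cv2.convexHull((P[m][:,:2]*1000).astype(np.float32))[:,0]
from scipy.optimize import least_squares
print(least_squares(lambda c:np.hypot(*(h-c[:2]).T)-78,[419,197],loss='soft_l1').x)
plan((.630,.228,.16,0,4))
E
```

```text
[0.41763101 0.19037683 0.21558542]
0.037 [299, 155, 53, 50, 742] 0.0395 rect [418.7 193.4] [51.7 54.2] 86.3 circ [418.5 192.5] 27.8
0.054 [305, 167, 40, 39, 1246] 0.0583 rect [418.3 192.1] [38.5 38.3] 87.9 circ [418.  191.9] 19.9
0.054 [500, 98, 98, 94, 4496] 0.0579 rect [627.8 228.3] [86.8 85.7] 53.5 circ [627.9 227.9] 43.8
0.07 [538, 126, 53, 48, 1972] 0.0761 rect [628.3 228.2] [41.7 41. ] 11.3 circ [628.5 227.9] 21.4
[417.38365243 195.63647683]
6 travel [[0.67, 3.53, 0.91], [0.66, 3.53, 0.91], [0.65, 3.53, 0.91], [0.65, 3.53, 0.92], [0.64, 3.53, 0.92], [0.63, 3.53, 0.93]] 
rot [[-0.001, -0.0, -0.002], [-0.001, -0.0, -0.002], [-0.001, -0.0, -0.002], [-0.001, -0.0, -0.002], [-0.001, -0.0, -0.002], [-0.001, -0.0, -0.002]]
```

The small bowl sits flat, 3.6 mm off centre. Next, the medium bowl at (628.4,228).

Request:
apply_moves(
  gripper=[100,100,100,100,100,100,100,100,100],
  travel=[
    [0.67,3.5,0.9],
    [0.66,3.5,0.9],
    [0.65,3.5,0.9],
    [0.65,3.5,0.9],
    [0.64,3.5,0.9],
    [0.5,3.0,0.9],
    [0,0,0],
    [0,0,0],
    [0,0,0],
  ],
  rot=[
    [-0.001,0,-0.002],
    [-0.001,0,-0.002],
    [-0.001,0,-0.002],
    [-0.001,0,-0.002],
    [-0.001,0,-0.002],
    [-0.001,0,-0.002],
    [0,0,0],
    [0,0,0],
    [0,0,0],
  ],
)

```text
time_s: 7.9
eef_pos: [0.6221, 0.2255, 0.1395]
tool_rot: [[-0.0, 1.0, -0.023], [1.0, 0.0, -0.006], [-0.006, -0.023, -1.0]]
ft_force: [-0.6, -0.9, 0.4]
finger_gap: 0.0854
```

```bash
python3 - <<'E'
from h import *
im,d,P=cloud('wrist')
s=get_state();print(s['eef_pos'])
feet(P,((.054,.064),(.07,.082)),300,(.55,.7,.15,.3))
plan((.6284,.228,.12,0))
E
```

```text
[0.6219491  0.22548981 0.13977189]
0.054 [276, 154, 118, 110, 6931] 0.058 rect [628.8 228.5] [86.4 86.1] 47.6 circ [628.7 228.4] 43.7
0.07 [305, 193, 61, 59, 2806] 0.0762 rect [628.9 228.3] [40.9 41. ] 5.2 circ [628.9 228.4] 20.9
1 travel [[0.26, 0.69, 1.96]] 
rot [[-0.022, 0.006, 0.0]]
```

Request:
apply_moves(
  gripper=[100,100,100,100,100,100,100],
  travel=[
    [0.28,0.7,1.8],
    [0,0,0],
    [0,0,1.5],
    [0,0,1.5],
    [0,0,0.7],
    [0,0,0],
    [0,0,0],
  ],
  rot=[
    [-0.022,0.006,0],
    [0,0,0],
    [0,0,0],
    [0,0,0],
    [0,0,0],
    [0,0,0],
    [0,0,0],
  ],
)

```text
time_s: 8.65
eef_pos: [0.6272, 0.2286, 0.0865]
tool_rot: [[-0.001, 1.0, 0.004], [1.0, 0.001, 0.001], [0.001, 0.004, -1.0]]
ft_force: [-0.3, 0.1, -0.3]
finger_gap: 0.0857
```

Request:
apply_moves(
  gripper=[100,100,0,0,0,0,0],
  travel=[
    [0,0.17,0.5],
    [0,0,0],
    [0,0,0],
    [0,0,0],
    [0,0,0],
    [0,0,0],
    [0,0,0],
  ],
  rot=[
    [0.004,0,0],
    [0,0,0],
    [0,0,0],
    [0,0,0],
    [0,0,0],
    [0,0,0],
    [0,0,0],
  ],
)

```text
time_s: 9.35
eef_pos: [0.6306, 0.2289, 0.0832]
tool_rot: [[-0.001, 1.0, 0.002], [1.0, 0.001, 0.002], [0.002, 0.002, -1.0]]
ft_force: [0.1, 0.1, -2.4]
finger_gap: 0.0396
```

```bash
python3 - <<'E'
from h import *
s=get_state();p=s['eef_pos'];print(p)
plan((p[0],p[1],.18,0),(.418,.194,.18,0,3.8))
E
```

```text
[0.63059193 0.22894311 0.08317782]
9 travel [[0.01, 0.01, -3.23], [0.0, 0.0, -3.23], [0.0, 0.0, -3.23], [-0.58, -3.54, 0.0], [-0.58, -3.54, 0.0], [-0.58, -3.54, 0.0], [-0.58, -3.54, 0.0], [-0.58, -3.54, 0.0], [-0.58, -3.54, 0.0]] 
rot [[0.001, -0.001, 0.0], [0.001, -0.001, 0.0], [0.001, -0.001, 0.0], [0.0, 0.0, 0.0], [0.0, 0.0, 0.0], [0.0, 0.0, 0.0], [0.0, 0.0, 0.0], [0.0, 0.0, 0.0], [0.0, 0.0, 0.0]]
```

Request:
apply_moves(
  gripper=[0,0,0,0,0,0,0,0,0,0,0],
  travel=[
    [0,0,-3.3],
    [0,0,-3.3],
    [0,0,-3.3],
    [-0.5,-3.5,0],
    [-0.58,-3.5,0],
    [-0.58,-3.5,0],
    [-0.58,-3.5,0],
    [-0.58,-3.5,0],
    [-0.5,-2.8,0],
    [0,0,0],
    [0,0,0],
  ],
  rot=[
    [0,0,0],
    [0,0,0],
    [0,0,0],
    [0,0,0],
    [0,0,0],
    [0,0,0],
    [0,0,0],
    [0,0,0],
    [0,0,0],
    [0,0,0],
    [0,0,0],
  ],
)

```text
time_s: 10.45
eef_pos: [0.4171, 0.193, 0.1806]
tool_rot: [[-0.001, 1.0, -0.004], [1.0, 0.001, 0.0], [0.0, -0.004, -1.0]]
ft_force: [0.8, -0.4, -1.9]
finger_gap: 0.0392
```

```bash
python3 - <<'E'
from h import *
s=get_state();p=s['eef_pos'];print(p)
im,d,P=cloud('wrist');cv2.imwrite('pics/w4.png',im[...,::-1])
L=(P-p)@s['tool_rot'];feet(L,((-.004,.012),(.016,.03)),300,(-.06,.06,-.06,.06))
plan((.418,.194,.14,0))
E
```

```text
[0.41714881 0.19297899 0.18060478]
-0.004 [250, 234, 146, 76, 6022] 0.0067 rect [ 4.5 -1.7] [46.7 52.9] 37.5 circ [ 6.4 -0.1] 33.3
0.016 [245, 178, 156, 94, 8091] 0.0251 rect [15.9  0.1] [55.7 88.2] 0.2 circ [-0.3 -0. ] 44.2
0.016 [282, 288, 82, 30, 858] 0.025 rect [-32.6  -0. ] [48.9 24.6] 88.5 circ [-32.3   0.1] 24.7
1 travel [[0.1, 0.1, 4.05]] 
rot [[-0.005, -0.0, 0.001]]
```

View pics/w4.png

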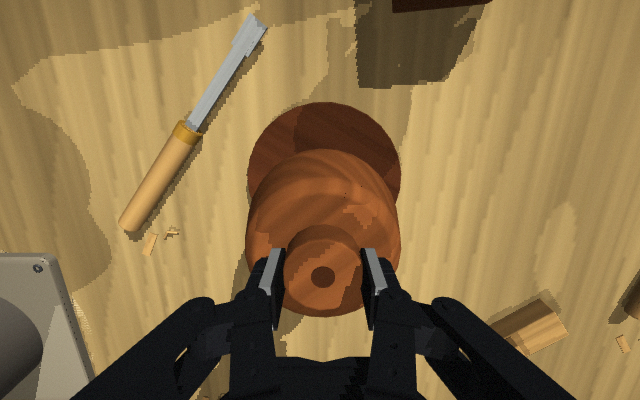

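The medium bowl is held level and centred in the jaws above the board at px (323,235). Lowering in two stages.

Request:
apply_moves(
  gripper=[0,0,0,0,0,0],
  travel=[
    [0.12,0.1,1.0],
    [0,0,1.2],
    [0,0,1.2],
    [0,0,0.8],
    [0,0,0],
    [0,0,0],
  ],
  rot=[
    [-0.004,0,0],
    [0,0,0],
    [0,0,0],
    [0,0,0],
    [0,0,0],
    [0,0,0],
  ],
)

```text
time_s: 11.1
eef_pos: [0.4195, 0.1941, 0.1328]
tool_rot: [[0.0, 1.0, -0.004], [1.0, -0.0, -0.001], [-0.001, -0.004, -1.0]]
ft_force: [-0.5, -0.5, -2.0]
finger_gap: 0.0392
```

Request:
apply_moves(
  gripper=[0,0,0,0,0,0],
  travel=[
    [0.05,-0.15,1.0],
    [0,0,1.2],
    [0,0,0.9],
    [0,0,0.4],
    [0,0,0],
    [0,0,0],
  ],
  rot=[
    [-0.004,0,0],
    [0,0,0],
    [0,0,0],
    [0,0,0],
    [0,0,0],
    [0,0,0],
  ],
)

```text
time_s: 11.7
eef_pos: [0.4181, 0.1947, 0.095]
tool_rot: [[0.0, 1.0, 0.001], [1.0, -0.0, -0.001], [-0.001, 0.001, -1.0]]
ft_force: [-1.6, -0.9, 1.9]
finger_gap: 0.0394
```

Contact at the expected height. Releasing.

Request:
apply_moves(
  gripper=[100,100,100,100,100,100,100,100,100],
  travel=[
    [0,0,0],
    [0,0,0],
    [0,0,0],
    [0,0,-3],
    [0,0,-4],
    [0,0,-4],
    [0,0,-3],
    [0,0,0],
    [0,0,0],
  ],
  rot=[
    [0,0,0],
    [0,0,0],
    [0,0,0],
    [0,0,0],
    [0,0,0],
    [0,0,0],
    [0,0,0],
    [0,0,0],
    [0,0,0],
  ],
)

```text
time_s: 12.6
eef_pos: [0.4188, 0.1951, 0.2433]
tool_rot: [[0.0, 1.0, 0.006], [1.0, -0.0, 0.001], [0.001, 0.006, -1.0]]
ft_force: [0.8, -0.6, -0.3]
finger_gap: 0.0852
```

```bash
python3 - <<'E'
from h import *
s=get_state();print(s['eef_pos'])
im,d,P=cloud('wrist')
feet(P,((.065,.078),(.082,.096)),300,(.35,.49,.14,.26))
plan((s['eef_pos'][0],s['eef_pos'][1],.24,0),(.614,-.243,.20,0,4.2))
E
```

```text
[0.41876739 0.19507804 0.24325177]
0.065 [279, 141, 85, 83, 3943] 0.07 rect [417.9 194.1] [87.5 87.7] 82.7 circ [417.9 194.1] 44.5
0.082 [300, 169, 43, 42, 1391] 0.0882 rect [418.  194.1] [40.8 40.9] 76.7 circ [418.2 194. ] 20.9
13 travel [[-0.01, -0.02, 0.34], [-3.65, 1.63, 0.33], [-3.65, 1.63, 0.33], [-3.65, 1.63, 0.33], [-3.65, 1.63, 0.33], [-3.65, 1.63, 0.33], [-3.65, 1.63, 0.33], [-3.65, 1.63, 0.33], [-3.65, 1.63, 0.33], [-3.65, 1.63, 0.33], [-3.65, 1.63, 0.33], [-3.65, 1.63, 0.33], [-3.65, 1.63, 0.33]] 
rot [[0.006, -0.001, -0.0], [0.0, 0.0, 0.0], [0.0, 0.0, 0.0], [0.0, 0.0, 0.0], [0.0, 0.0, 0.0], [0.0, 0.0, 0.0], [0.0, 0.0, 0.0], [0.0, 0.0, 0.0], [0.0, 0.0, 0.0], [0.0, 0.0, 0.0], [0.0, 0.0, 0.0], [0.0, 0.0, 0.0], [0.0, 0.0, 0.0]]
```

The medium bowl is flat (shoulder 70, foot top 88 mm with the usual 2 mm bias) at (418,194). Next, the large bowl.

Request:
apply_moves(
  gripper=[100,100,100,100,100,100,100,100,100,100,100,100],
  travel=[
    [-3.5,1.6,0.3],
    [-3.65,1.63,0.3],
    [-3.65,1.63,0.3],
    [-3.65,1.63,0.3],
    [-3.65,1.63,0.3],
    [-3.65,1.63,0.3],
    [-3.65,1.63,0.3],
    [-3.65,1.63,0.3],
    [-3.65,1.63,0.3],
    [-3.65,1.63,0.3],
    [-3.65,1.63,0.3],
    [-2.5,1.1,0.2],
  ],
  rot=[
    [0.006,0,0],
    [0,0,0],
    [0,0,0],
    [0,0,0],
    [0,0,0],
    [0,0,0],
    [0,0,0],
    [0,0,0],
    [0,0,0],
    [0,0,0],
    [0,0,0],
    [0,0,0],
  ],
)

```text
time_s: 13.85
eef_pos: [0.6065, -0.2404, 0.182]
tool_rot: [[-0.008, 1.0, -0.026], [1.0, 0.008, 0.009], [0.01, -0.026, -1.0]]
ft_force: [-0.3, 0.7, -0.3]
finger_gap: 0.0851
```

Request:
apply_moves(
  gripper=[100,100],
  travel=[
    [0,0,0],
    [0,0,0],
  ],
  rot=[
    [0,0,0],
    [0,0,0],
  ],
)

```text
time_s: 14.05
eef_pos: [0.6048, -0.2434, 0.1763]
tool_rot: [[-0.003, 0.999, -0.032], [1.0, 0.004, 0.012], [0.012, -0.032, -0.999]]
ft_force: [-0.2, 0.8, -0.8]
finger_gap: 0.0855
```

```bash
python3 - <<'E'
from h import *
im,d,P=cloud('wrist')
s=get_state();print(s['eef_pos'])
feet(P,((.084,.095),(.1,.112)),300,(.53,.7,-.34,-.14))
plan((.614,-.243,.15,0))
E
```

```text
[ 0.60454567 -0.24317366  0.17615863]
0.084 [261, 135, 156, 147, 14468] 0.0881 rect [ 613.1 -243. ] [117.8 118.1] 56.5 circ [ 613.3 -243.1] 59.7
0.1 [307, 193, 62, 60, 2871] 0.1062 rect [ 613.  -242.9] [42.9 42.7] 55.3 circ [ 613.3 -243. ] 21.9
1 travel [[-0.02, 1.03, 2.58]] 
rot [[-0.033, -0.012, 0.004]]
```

Request:
apply_moves(
  gripper=[100,100,100,100,100,100,100],
  travel=[
    [0,0.95,1.5],
    [0,0,0],
    [0,0,1.5],
    [0,0,1.5],
    [0,0,1.0],
    [0,0,0],
    [0,0,0],
  ],
  rot=[
    [-0.033,-0.012,0.004],
    [0,0,0],
    [0,0,0],
    [0,0,0],
    [0,0,0],
    [0,0,0],
    [0,0,0],
  ],
)

```text
time_s: 14.8
eef_pos: [0.6118, -0.2379, 0.1169]
tool_rot: [[-0.005, 1.0, -0.003], [1.0, 0.005, 0.002], [0.002, -0.003, -1.0]]
ft_force: [0.4, -0.4, 0.6]
finger_gap: 0.0855
```

Request:
apply_moves(
  gripper=[100,100,100,0,0,0,0,0],
  travel=[
    [-0.5,0.1,0.6],
    [0,0,0],
    [0,0,0],
    [0,0,0],
    [0,0,0],
    [0,0,0],
    [0,0,0],
    [0,0,0],
  ],
  rot=[
    [-0.003,0,0],
    [0,0,0],
    [0,0,0],
    [0,0,0],
    [0,0,0],
    [0,0,0],
    [0,0,0],
    [0,0,0],
  ],
)

```text
time_s: 15.6
eef_pos: [0.6142, -0.2445, 0.113]
tool_rot: [[-0.004, 1.0, 0.003], [1.0, 0.004, 0.0], [0.0, 0.003, -1.0]]
ft_force: [0.7, -0.7, -1.8]
finger_gap: 0.0416
```

```bash
python3 - <<'E'
from h import *
s=get_state();p=s['eef_pos'];print(p,s['finger_gap'])
plan((p[0],p[1],.27,0),(.418,.195,.27,0,4.2))
E
```

```text
[ 0.61416056 -0.24448684  0.11301688] 0.04162510694036638
16 travel [[0.0, 0.01, -3.92], [0.0, 0.01, -3.92], [0.0, 0.01, -3.92], [0.0, 0.0, -3.92], [3.66, -1.63, 0.0], [3.66, -1.63, 0.0], [3.66, -1.63, 0.0], [3.66, -1.63, 0.0], [3.66, -1.63, 0.0], [3.66, -1.63, 0.0], [3.66, -1.63, 0.0], [3.66, -1.63, 0.0], [3.66, -1.63, 0.0], [3.66, -1.63, 0.0], [3.66, -1.63, 0.0], [3.66, -1.63, 0.0]] 
rot [[0.001, -0.0, 0.001], [0.001, -0.0, 0.001], [0.001, -0.0, 0.001], [0.001, -0.0, 0.001], [0.0, 0.0, 0.0], [0.0, 0.0, 0.0], [0.0, 0.0, 0.0], [0.0, 0.0, 0.0], [0.0, 0.0, 0.0], [0.0, 0.0, 0.0], [0.0, 0.0, 0.0], [0.0, 0.0, 0.0], [0.0, 0.0, 0.0], [0.0, 0.0, 0.0], [0.0, 0.0, 0.0], [0.0, 0.0, 0.0]]
```

Request:
apply_moves(
  gripper=[0,0,0,0,0,0,0,0,0,0,0,0],
  travel=[
    [0,0,-3],
    [0,0,-4],
    [0,0,-4],
    [0,0,-4],
    [2.5,-1.2,0],
    [3.66,-1.63,0],
    [3.66,-1.63,0],
    [3.66,-1.63,0],
    [3.66,-1.63,0],
    [3.66,-1.63,0],
    [3.66,-1.63,0],
    [3.66,-1.63,0],
  ],
  rot=[
    [0,0,0],
    [0,0,0],
    [0,0,0],
    [0,0,0],
    [0,0,0],
    [0,0,0],
    [0,0,0],
    [0,0,0],
    [0,0,0],
    [0,0,0],
    [0,0,0],
    [0,0,0],
  ],
)

```text
time_s: 16.8
eef_pos: [0.4782, 0.0429, 0.2609]
tool_rot: [[0.003, 1.0, -0.011], [1.0, -0.003, 0.006], [0.006, -0.011, -1.0]]
ft_force: [0.6, 0.4, -2.9]
finger_gap: 0.0418
```

```bash
python3 - <<'E'
from h import *
s=get_state();print(s['finger_gap'])
plan((.418,.195,.25,0,3.8))
E
```

```text
0.04177863819657317
5 travel [[3.04, -1.21, 0.25], [3.04, -1.21, 0.24], [3.04, -1.21, 0.24], [3.04, -1.21, 0.23], [3.04, -1.21, 0.22]] 
rot [[-0.002, -0.001, -0.001], [-0.002, -0.001, -0.001], [-0.002, -0.001, -0.001], [-0.002, -0.001, -0.001], [-0.002, -0.001, -0.001]]
```

Request:
apply_moves(
  gripper=[0,0,0,0,0,0,0,0],
  travel=[
    [3,-1.2,0.1],
    [3,-1.2,0.1],
    [3,-1.2,0.1],
    [3,-1.2,0.1],
    [2,-0.8,0.1],
    [0,0,0],
    [0,0,0],
    [0,0,0],
  ],
  rot=[
    [-0.002,-0.001,0],
    [-0.002,-0.001,0],
    [-0.002,-0.001,0],
    [-0.002,-0.001,0],
    [-0.002,-0.001,0],
    [0,0,0],
    [0,0,0],
    [0,0,0],
  ],
)

```text
time_s: 17.6
eef_pos: [0.4139, 0.1921, 0.2528]
tool_rot: [[-0.004, 1.0, -0.007], [1.0, 0.004, 0.001], [0.001, -0.007, -1.0]]
ft_force: [-0.3, 0.0, -2.9]
finger_gap: 0.0416
```

```bash
python3 - <<'E'
from h import *
s=get_state();p=s['eef_pos'];print(p)
im,d,P=cloud('wrist');cv2.imwrite('pics/w5.png',im[...,::-1])
L=(P-p)@s['tool_rot'];feet(L,((-.004,.012),(.016,.03)),300,(-.08,.08,-.08,.08))
plan((.418,.195,.24,0))
E
```

```text
[0.41394147 0.19207813 0.25284215]
-0.004 [248, 229, 150, 80, 6552] 0.0067 rect [ 3.4 -2.1] [45.3 57.7] 32.9 circ [ 6.6 -0. ] 34.2
0.016 [217, 144, 212, 149, 18617] 0.0249 rect [17.6 -0.2] [119.5  87.5] 90.0 circ [ 1.7 -0.3] 60.1
0.016 [276, 288, 94, 48, 2739] 0.0248 rect [-39.4   0.1] [37.8 57. ] 0.4 circ [-40.   -0.1] 30.0
1 travel [[0.31, 0.41, 1.28]] 
rot [[-0.007, -0.0, 0.003]]
```

View pics/w5.png

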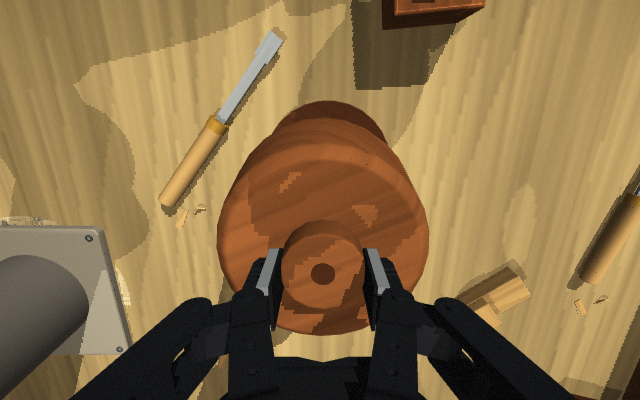

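The large bowl is held level at px (322,235), 1.7 mm off in tool x. Centring above the nest.

Request:
apply_moves(
  gripper=[0,0,0,0,0,0],
  travel=[
    [0.15,0.4,1.0],
    [0,0,1.0],
    [0,0,1.0],
    [0,0,0],
    [0,0,0],
    [0,0,0],
  ],
  rot=[
    [-0.007,0,0.003],
    [0,0,0],
    [0,0,0],
    [0,0,0],
    [0,0,0],
    [0,0,0],
  ],
)

```text
time_s: 18.25
eef_pos: [0.4187, 0.1908, 0.2185]
tool_rot: [[0.005, 1.0, -0.002], [1.0, -0.005, -0.001], [-0.001, -0.002, -1.0]]
ft_force: [-0.2, 0.2, -3.8]
finger_gap: 0.0413
```

Request:
apply_moves(
  gripper=[0,0,0,0,0,0],
  travel=[
    [0.25,0,0.8],
    [0,0,1.0],
    [0,0,1.0],
    [0,0,1.0],
    [0,0,0],
    [0,0,0],
  ],
  rot=[
    [0,0,-0.003],
    [0,0,0],
    [0,0,0],
    [0,0,0],
    [0,0,0],
    [0,0,0],
  ],
)

```text
time_s: 18.85
eef_pos: [0.4185, 0.1937, 0.177]
tool_rot: [[0.001, 1.0, -0.002], [1.0, -0.001, -0.001], [-0.001, -0.002, -1.0]]
ft_force: [0.6, -0.5, -1.8]
finger_gap: 0.0416
```

Request:
apply_moves(
  gripper=[0,0,0,0,0,0,0,0],
  travel=[
    [0,0,1.0],
    [0,0,1.0],
    [0,0,1.0],
    [0,0,1.0],
    [0,0,0.8],
    [0,0,0.3],
    [0,0,0],
    [0,0,0],
  ],
  rot=[
    [0,0,0],
    [0,0,0],
    [0,0,0],
    [0,0,0],
    [0,0,0],
    [0,0,0],
    [0,0,0],
    [0,0,0],
  ],
)

```text
time_s: 19.65
eef_pos: [0.4196, 0.194, 0.1251]
tool_rot: [[0.001, 1.0, 0.0], [1.0, -0.001, -0.0], [-0.0, 0.0, -1.0]]
ft_force: [-0.3, -0.5, -3.1]
finger_gap: 0.0418
```

Request:
apply_moves(
  gripper=[0,0,100,100,100,100,100,100,100,100,100],
  travel=[
    [0,0,0.1],
    [0,0,0],
    [0,0,0],
    [0,0,0],
    [0,0,0],
    [0,0,-3],
    [0,0,-4],
    [0,0,-4],
    [0,0,-2],
    [0,0,0],
    [0,0,0],
  ],
  rot=[
    [0,0,0],
    [0,0,0],
    [0,0,0],
    [0,0,0],
    [0,0,0],
    [0,0,0],
    [0,0,0],
    [0,0,0],
    [0,0,0],
    [0,0,0],
    [0,0,0],
  ],
)

```text
time_s: 20.75
eef_pos: [0.4194, 0.1939, 0.2579]
tool_rot: [[0.001, 1.0, 0.0], [1.0, -0.001, -0.0], [-0.0, 0.0, -1.0]]
ft_force: [0.7, 0.2, -0.3]
finger_gap: 0.0852
```

```bash
python3 - <<'E'
from h import *
im,d,P=cloud('wrist')
s=get_state();print(s['eef_pos'])
feet(P,((.095,.107),(.113,.124)),300,(.32,.52,.1,.3))
# also revisit oblong board + small trough from top camera
it,dt,T=cloud('top')
feet(T,((.095,.107),(.113,.124)),50,(.32,.52,.1,.3))
feet(T,((.042,.053),),50,(.35,.46,-.25,-.13))
plan((.4037,-.189,.16,-15.1,4.2))
E
```

```text
[0.41935769 0.19389961 0.2577138 ]
0.095 [263, 123, 121, 118, 9310] 0.1001 rect [419.9 195.6] [119.5 118.8] 86.3 circ [419.5 195.5] 60.5
0.113 [300, 169, 47, 46, 1695] 0.1182 rect [419.7 195.3] [42.7 42.9] 35.4 circ [419.7 195.1] 21.9
0.095 [253, 221, 21, 37, 391] 0.101 rect [433.2 158. ] [111.9  46.5] 16.6 circ [427.8 176.2] 56.0
0.042 [370, 242, 19, 15, 157] 0.0472 rect [ 405.5 -190.2] [51.7 33.7] 74.6 circ [ 406.2 -189.6] 29.1
10 travel [[-3.83, -0.15, 0.97], [-3.83, -0.05, 0.97], [-3.83, 0.05, 0.97], [-3.83, 0.15, 0.97], [-3.82, 0.25, 0.97], [-3.81, 0.35, 0.97], [-3.8, 0.45, 0.97], [-3.79, 0.55, 0.97], [-3.77, 0.65, 0.97], [-3.76, 0.75, 0.97]] 
rot [[-0.0, 0.0, 0.026], [-0.0, 0.0, 0.026], [-0.0, 0.0, 0.026], [-0.0, 0.0, 0.026], [-0.0, 0.0, 0.026], [-0.0, 0.0, 0.026], [-0.0, 0.0, 0.026], [-0.0, 0.0, 0.026], [-0.0, 0.0, 0.026], [-0.0, 0.0, 0.026]]
```

The bowl nest is complete: the large bowl is flat and within 3 mm of the board centre. Now the small trough.

Request:
apply_moves(
  gripper=[100,100,100,100,100,100,100,100,100,100,100,100],
  travel=[
    [-3.83,-0.15,0.4],
    [-3.83,-0.05,0.8],
    [-3.83,0.05,0.8],
    [-3.83,0.15,0.8],
    [-3.82,0.25,0.8],
    [-3.81,0.35,0.8],
    [-3.8,0.45,0.8],
    [-3.79,0.55,0.8],
    [-3.77,0.65,0.8],
    [-2.8,0.6,0.8],
    [0,0,0],
    [0,0,0],
  ],
  rot=[
    [0,0,0.026],
    [0,0,0.026],
    [0,0,0.026],
    [0,0,0.026],
    [0,0,0.026],
    [0,0,0.026],
    [0,0,0.026],
    [0,0,0.026],
    [0,0,0.026],
    [0,0,0.026],
    [0,0,0],
    [0,0,0],
  ],
)

```text
time_s: 22.05
eef_pos: [0.391, -0.1891, 0.1572]
tool_rot: [[0.265, 0.964, -0.029], [0.964, -0.265, 0.008], [0.0, -0.03, -1.0]]
ft_force: [0.1, 0.0, 0.4]
finger_gap: 0.0851
```

```bash
python3 - <<'E'
from h import *
im,d,P=cloud('wrist')
s=get_state();print(s['eef_pos'])
feet(P,((.025,.034),(.042,.053)),300,(.33,.48,-.27,-.11))
plan((.4037,-.189,.11,-15.1))
E
```

```text
[ 0.39095159 -0.18875496  0.15711069]
0.025 [311, 147, 62, 91, 2829] 0.0282 rect [ 403.6 -189.8] [84.1 52.1] 75.0 circ [ 404.2 -189.6] 48.3
0.042 [321, 170, 42, 60, 2426] 0.0461 rect [ 403.6 -189.6] [51.9 34. ] 75.0 circ [ 403.3 -189.6] 29.4
2 travel [[0.16, 0.69, 2.34], [0.16, 0.65, 2.35]] 
rot [[-0.015, -0.0, -0.002], [-0.015, -0.0, -0.002]]
```

Request:
apply_moves(
  gripper=[100,100,100,100,100,100,100,100],
  travel=[
    [0.1,0.66,2.0],
    [0.1,0.55,2.0],
    [0,0,0],
    [0,0,2.0],
    [0,0,1.8],
    [0,0,1.2],
    [0,0,0],
    [0,0,0],
  ],
  rot=[
    [-0.015,0,-0.002],
    [-0.015,0,-0.002],
    [0,0,0],
    [0,0,0],
    [0,0,0],
    [0,0,0],
    [0,0,0],
    [0,0,0],
  ],
)

```text
time_s: 22.9
eef_pos: [0.4049, -0.1838, 0.068]
tool_rot: [[0.25, 0.968, 0.002], [0.968, -0.25, 0.0], [0.001, 0.002, -1.0]]
ft_force: [0.0, -1.2, -1.3]
finger_gap: 0.0852
```

```bash
python3 - <<'E'
from h import *
plan((.4036,-.1897,.0515,-15))
E
```

```text
1 travel [[-0.61, 0.02, 1.65]] 
rot [[0.002, -0.001, 0.009]]
```

Request:
apply_moves(
  gripper=[100,100,100,0,0,0,0,0],
  travel=[
    [-0.5,0,0.8],
    [0,0,0.8],
    [0,0,0],
    [0,0,0],
    [0,0,0],
    [0,0,0],
    [0,0,0],
    [0,0,0],
  ],
  rot=[
    [0.002,0,0.009],
    [0,0,0],
    [0,0,0],
    [0,0,0],
    [0,0,0],
    [0,0,0],
    [0,0,0],
    [0,0,0],
  ],
)

```text
time_s: 23.7
eef_pos: [0.4058, -0.1905, 0.0543]
tool_rot: [[0.259, 0.966, 0.004], [0.966, -0.259, -0.002], [-0.001, 0.004, -1.0]]
ft_force: [0.6, -0.0, -1.8]
finger_gap: 0.0321
```

```bash
python3 - <<'E'
from h import *
s=get_state();p=s['eef_pos'];print(p,s['finger_gap'])
plan((p[0],p[1],.14,-15),(.494,-.413,.14,-72,4.))
E
```

```text
[ 0.40579153 -0.19051466  0.05427868] 0.032105567958869305
9 travel [[-0.0, 0.02, -4.29], [-0.0, 0.01, -4.29], [-2.74, 2.04, 0.0], [-2.43, 2.41, 0.0], [-2.06, 2.73, 0.0], [-1.65, 2.99, 0.0], [-1.21, 3.2, 0.0], [-0.75, 3.34, 0.0], [-0.27, 3.41, 0.0]] 
rot [[0.002, 0.0, -0.0], [0.002, 0.0, -0.0], [0.0, 0.0, 0.142], [0.0, 0.0, 0.142], [0.0, 0.0, 0.142], [0.0, 0.0, 0.142], [0.0, 0.0, 0.142], [0.0, 0.0, 0.142], [0.0, 0.0, 0.142]]
```

Request:
apply_moves(
  gripper=[0,0,0,0,0,0,0,0,0,0,0,0],
  travel=[
    [0,0,-3],
    [0,0,-4],
    [0,0,-2],
    [-2.6,2.0,0],
    [-2.4,2.4,0],
    [-2.06,2.7,0],
    [-1.65,3.0,0],
    [-1.2,3.2,0],
    [-0.75,3.3,0],
    [-0.2,2.6,0],
    [0,0,0],
    [0,0,0],
  ],
  rot=[
    [0,0,0],
    [0,0,0],
    [0,0,0],
    [0,0,0.142],
    [0,0,0.142],
    [0,0,0.142],
    [0,0,0.142],
    [0,0,0.142],
    [0,0,0.142],
    [0,0,0.12],
    [0,0,0],
    [0,0,0],
  ],
)

```text
time_s: 24.9
eef_pos: [0.4894, -0.4105, 0.1456]
tool_rot: [[0.955, 0.295, 0.002], [0.295, -0.955, 0.0], [0.002, 0.0, -1.0]]
ft_force: [-1.1, 0.4, -1.2]
finger_gap: 0.0326
```

```bash
python3 - <<'E'
from h import *
s=get_state();p=s['eef_pos'];print(p,s['tool_rot'],s['finger_gap'])
im,d,P=cloud('wrist');cv2.imwrite('pics/w6.png',im[...,::-1])
L=(P-p)@s['tool_rot'];feet(L,((-.012,.008),(.008,.024)),300,(-.06,.06,-.06,.06))
feet(P,((.006,.016),),1000,(.38,.62,-.53,-.3))
it,dt,T=cloud('top');feet(T,((.007,.02),),500,(.38,.62,-.53,-.3))
E
```

```text
[ 0.48938639 -0.41048685  0.14555164] [[ 9.55420212e-01  2.95243740e-01  1.83078584e-03]
 [ 2.95243572e-01 -9.55421948e-01  3.67297612e-04]
 [ 1.85761530e-03  1.89604191e-04 -9.99998257e-01]] 0.03258960653347612
-0.012 [254, 227, 138, 91, 5759] 0.0072 rect [0.8 0.4] [53.  55.4] 48.8 circ [3.  0.2] 30.1
0.008 [277, 214, 93, 100, 1660] 0.0103 rect [8.4 7.3] [37.2 57. ] 42.5 circ [0.6 0.2] 29.5
0.006 [262, 114, 123, 144, 7893] 0.0103 rect [ 491.9 -413.7] [135.  104.3] 20.4 circ [ 491.6 -413.7] 83.7
```

View pics/w6.png

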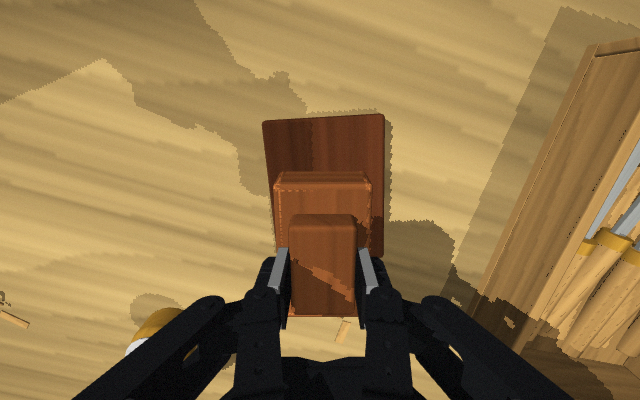

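The small trough is held level over the oblong board. The board fits as (491.9,-413.7) mm at 20.4°, 135 x 104 mm, matching the given size. Aligning and lowering.

Request:
apply_moves(
  gripper=[0,0,0,0,0,0,0,0],
  travel=[
    [0.14,0.35,1.0],
    [0,0,1.2],
    [0,0,1.2],
    [0,0,1.2],
    [0,0,1.2],
    [0,0,0],
    [0,0,0],
    [0,0,0],
  ],
  rot=[
    [0,0,-0.056],
    [0,0,0],
    [0,0,0],
    [0,0,0],
    [0,0,0],
    [0,0,0],
    [0,0,0],
    [0,0,0],
  ],
)

```text
time_s: 25.8
eef_pos: [0.491, -0.4079, 0.0835]
tool_rot: [[0.935, 0.354, 0.0], [0.354, -0.935, 0.002], [0.001, -0.002, -1.0]]
ft_force: [-0.3, 0.3, -0.8]
finger_gap: 0.0325
```

```bash
python3 - <<'E'
from h import *
plan((.4919,-.4137,.0663,-69.6,1.))
E
```

```text
2 travel [[-0.06, 0.29, 0.86], [-0.06, 0.29, 0.86]] 
rot [[-0.001, -0.001, 0.003], [-0.001, -0.001, 0.003]]
```

Request:
apply_moves(
  gripper=[0,0,0,0,0,0],
  travel=[
    [-0.1,0.5,0.4],
    [0,0,0.6],
    [0,0,0.4],
    [0,0,0.2],
    [0,0,0],
    [0,0,0],
  ],
  rot=[
    [0,0,0.005],
    [0,0,0],
    [0,0,0],
    [0,0,0],
    [0,0,0],
    [0,0,0],
  ],
)

```text
time_s: 26.4
eef_pos: [0.4927, -0.4146, 0.0678]
tool_rot: [[0.938, 0.348, 0.002], [0.348, -0.938, 0.0], [0.002, 0.001, -1.0]]
ft_force: [-0.2, -0.6, -0.4]
finger_gap: 0.0325
```

Request:
apply_moves(
  gripper=[0,0,0,100,100,100,100,100,100,100,100,100],
  travel=[
    [0,0,0.2],
    [0,0,0],
    [0,0,0],
    [0,0,0],
    [0,0,0],
    [0,0,0],
    [0,0,-3],
    [0,0,-4],
    [0,0,-4],
    [0,0,-4],
    [0,0,0],
    [0,0,0],
  ],
  rot=[
    [0,0,0],
    [0,0,0],
    [0,0,0],
    [0,0,0],
    [0,0,0],
    [0,0,0],
    [0,0,0],
    [0,0,0],
    [0,0,0],
    [0,0,0],
    [0,0,0],
    [0,0,0],
  ],
)

```text
time_s: 27.6
eef_pos: [0.4916, -0.4138, 0.2206]
tool_rot: [[0.938, 0.348, 0.001], [0.348, -0.938, 0.002], [0.001, -0.001, -1.0]]
ft_force: [0.7, 0.5, -0.7]
finger_gap: 0.085
```

```bash
python3 - <<'E'
from h import *
im,d,P=cloud('wrist')
s=get_state();print(s['eef_pos'])
feet(P,((.006,.016),(.037,.046),(.054,.064)),300,(.38,.62,-.53,-.3))
plan((s['eef_pos'][0],s['eef_pos'][1],.24,-69.6),(.515,.406,.20,5.4,4.4))
E
```

```text
[ 0.49201475 -0.41415956  0.22133991]
0.006 [275, 114, 96, 116, 6497] 0.0103 rect [ 491.5 -413.8] [135.4 104.1] 20.5 circ [ 491.8 -413.9] 83.6
0.037 [299, 141, 51, 78, 2098] 0.0403 rect [ 493.2 -414.8] [83.9 52. ] 20.4 circ [ 493.4 -414.7] 48.1
0.054 [307, 160, 35, 50, 1691] 0.0582 rect [ 493.8 -414.6] [50.9 34.1] 19.9 circ [ 493.6 -414.5] 29.2
20 travel [[0.0, 0.0, -1.87], [1.62, -4.0, 0.21], [1.89, -3.88, 0.21], [2.15, -3.74, 0.21], [2.41, -3.59, 0.21], [2.65, -3.41, 0.21], [2.88, -3.22, 0.21], [3.09, -3.02, 0.21], [3.29, -2.8, 0.21], [3.48, -2.56, 0.21], [3.64, -2.32, 0.21], [3.79, -2.06, 0.21], [3.93, -1.8, 0.21], [4.04, -1.52, 0.21], [4.14, -1.24, 0.21], [4.21, -0.95, 0.21], [4.27, -0.66, 0.21], [4.3, -0.36, 0.21], [4.32, -0.07, 0.21], [4.31, 0.23, 0.21]] 
rot [[0.0, -0.002, -0.001], [0.0, 0.0, -0.069], [0.0, 0.0, -0.069], [0.0, 0.0, -0.069], [0.0, 0.0, -0.069], [0.0, 0.0, -0.069], [0.0, 0.0, -0.069], [0.0, 0.0, -0.069], [0.0, 0.0, -0.069], [0.0, 0.0, -0.069], [0.0, 0.0, -0.069], [0.0, 0.0, -0.069], [0.0, 0.0, -0.069], [0.0, 0.0, -0.069], [0.0, 0.0, -0.069], [0.0, 0.0, -0.069], [0.0, 0.0, -0.069], [0.0, 0.0, -0.069], [0.0, 0.0, -0.069], [0.0, 0.0, -0.069]]
```

The small trough is flat, 2 mm off centre and aligned to about 0.5°. Now the large trough.

Request:
apply_moves(
  gripper=[100,100,100,100,100,100,100,100,100,100,100,100],
  travel=[
    [1.62,-4.0,-0.5],
    [1.89,-3.88,-0.3],
    [2.15,-3.74,0],
    [2.41,-3.59,0],
    [2.65,-3.41,0],
    [2.88,-3.22,0],
    [3.09,-3.02,0],
    [3.29,-2.8,0],
    [3.48,-2.56,0],
    [3.64,-2.32,0],
    [3.79,-2.06,0],
    [3.93,-1.8,0],
  ],
  rot=[
    [0,0,-0.069],
    [0,0,-0.069],
    [0,0,-0.069],
    [0,0,-0.069],
    [0,0,-0.069],
    [0,0,-0.069],
    [0,0,-0.069],
    [0,0,-0.069],
    [0,0,-0.069],
    [0,0,-0.069],
    [0,0,-0.069],
    [0,0,-0.069],
  ],
)

```text
time_s: 28.85
eef_pos: [0.492, 0.1196, 0.2127]
tool_rot: [[0.357, 0.934, -0.021], [0.934, -0.357, 0.008], [-0.0, -0.022, -1.0]]
ft_force: [0.4, 0.2, 0.3]
finger_gap: 0.0854
```

```bash
python3 - <<'E'
from h import *
plan((.515,.406,.20,5.4,4.2))
E
```

```text
7 travel [[3.94, -1.15, 0.21], [4.01, -0.89, 0.2], [4.06, -0.63, 0.19], [4.09, -0.36, 0.19], [4.1, -0.09, 0.19], [4.1, 0.18, 0.18], [4.08, 0.45, 0.18]] 
rot [[-0.003, -0.001, -0.066], [-0.003, -0.001, -0.066], [-0.003, -0.001, -0.066], [-0.003, -0.001, -0.066], [-0.003, -0.001, -0.066], [-0.003, -0.001, -0.066], [-0.003, -0.001, -0.066]]
```

Request:
apply_moves(
  gripper=[100,100,100,100,100,100,100,100,100],
  travel=[
    [3.94,-1.15,0],
    [4.0,-0.89,0],
    [4.06,-0.63,0.1],
    [4.09,-0.36,0.1],
    [4.1,-0.1,0.1],
    [4.1,0.18,0.1],
    [2.8,0.4,0.1],
    [0,0,0],
    [0,0,0],
  ],
  rot=[
    [-0.003,0,-0.066],
    [-0.003,0,-0.066],
    [-0.003,0,-0.066],
    [-0.003,0,-0.066],
    [-0.003,0,-0.066],
    [-0.003,0,-0.066],
    [-0.003,0,-0.05],
    [0,0,0],
    [0,0,0],
  ],
)

```text
time_s: 29.75
eef_pos: [0.503, 0.4083, 0.1919]
tool_rot: [[-0.109, 0.994, -0.018], [0.994, 0.109, -0.004], [-0.002, -0.018, -1.0]]
ft_force: [0.5, -0.7, -0.3]
finger_gap: 0.0855
```

```bash
python3 - <<'E'
from h import *
im,d,P=cloud('wrist')
feet(P,((.054,.064),(.07,.082)),300,(.42,.6,.32,.5))
plan((.515,.406,.13,5.4))
E
```

```text
0.054 [290, 130, 100, 125, 8489] 0.0582 rect [513.8 408.8] [ 84.4 115.9] 5.1 circ [513.6 408.9] 70.5
0.07 [318, 164, 42, 73, 2857] 0.0761 rect [513.7 409.1] [33.9 63.6] 5.4 circ [513.6 408.8] 34.9
2 travel [[-0.16, 0.65, 3.08], [-0.16, 0.63, 3.08]] 
rot [[-0.009, 0.001, 0.007], [-0.009, 0.001, 0.007]]
```

Request:
apply_moves(
  gripper=[100,100,100,100,100,100,100,100,100],
  travel=[
    [-0.05,0.55,2.0],
    [-0.05,0.5,2.0],
    [0,0,0],
    [0,0,2.0],
    [0,0,1.8],
    [0,0,1.0],
    [0,0,0],
    [0,0,0],
    [0,0,0],
  ],
  rot=[
    [-0.009,0,0.008],
    [-0.009,0,0.008],
    [0,0,0],
    [0,0,0],
    [0,0,0],
    [0,0,0],
    [0,0,0],
    [0,0,0],
    [0,0,0],
  ],
)

```text
time_s: 30.7
eef_pos: [0.5151, 0.4013, 0.1039]
tool_rot: [[-0.083, 0.997, 0.001], [0.997, 0.083, -0.002], [-0.002, 0.001, -1.0]]
ft_force: [0.3, 0.3, 0.4]
finger_gap: 0.0853
```

```bash
python3 - <<'E'
from h import *
plan((.5137,.4089,.0815,5.3,5))
E
```

```text
1 travel [[0.77, -0.08, 2.24]] 
rot [[0.001, 0.002, -0.01]]
```

Request:
apply_moves(
  gripper=[100,100,100,100,0,0,0,0,0],
  travel=[
    [0.75,-0.1,0.8],
    [0,0,0.9],
    [0,0,0.5],
    [0,0,0],
    [0,0,0],
    [0,0,0],
    [0,0,0],
    [0,0,0],
    [0,0,0],
  ],
  rot=[
    [0,0,-0.01],
    [0,0,0],
    [0,0,0],
    [0,0,0],
    [0,0,0],
    [0,0,0],
    [0,0,0],
    [0,0,0],
    [0,0,0],
  ],
)

```text
time_s: 31.6
eef_pos: [0.5145, 0.4106, 0.0827]
tool_rot: [[-0.094, 0.996, 0.004], [0.996, 0.094, -0.0], [-0.001, 0.004, -1.0]]
ft_force: [0.2, 0.2, -3.6]
finger_gap: 0.032
```

```bash
python3 - <<'E'
from h import *
s=get_state();p=s['eef_pos'];print(p,s['tool_rot'],s['finger_gap'])
plan((p[0],p[1],.23,5.4),(.493,-.414,.20,-69.6,4.4))
E
```

```text
[0.51450277 0.41060791 0.08266953] [[-9.41273689e-02  9.95551461e-01  4.16266447e-03]
 [ 9.95560002e-01  9.41289068e-02 -1.74656344e-04]
 [-5.65706434e-04  4.12774230e-03 -9.99991321e-01]] 0.031980117995581134
23 travel [[-0.0, 0.02, -3.68], [-0.0, 0.01, -3.68], [-0.0, 0.01, -3.68], [-0.0, 0.0, -3.68], [-4.31, -0.52, 0.16], [-4.34, -0.22, 0.16], [-4.34, 0.08, 0.16], [-4.33, 0.37, 0.16], [-4.29, 0.67, 0.16], [-4.23, 0.97, 0.16], [-4.16, 1.25, 0.16], [-4.06, 1.54, 0.16], [-3.94, 1.81, 0.16], [-3.81, 2.08, 0.16], [-3.66, 2.34, 0.16], [-3.49, 2.58, 0.16], [-3.3, 2.82, 0.16], [-3.1, 3.04, 0.16], [-2.88, 3.25, 0.16], [-2.65, 3.44, 0.16], [-2.41, 3.61, 0.16], [-2.16, 3.77, 0.16], [-1.89, 3.91, 0.16]] 
rot [[0.001, 0.0, 0.0], [0.001, 0.0, 0.0], [0.001, 0.0, 0.0], [0.001, 0.0, 0.0], [0.0, 0.0, 0.069], [0.0, 0.0, 0.069], [0.0, 0.0, 0.069], [0.0, 0.0, 0.069], [0.0, 0.0, 0.069], [0.0, 0.0, 0.069], [0.0, 0.0, 0.069], [0.0, 0.0, 0.069], [0.0, 0.0, 0.069], [0.0, 0.0, 0.069], [0.0, 0.0, 0.069], [0.0, 0.0, 0.069], [0.0, 0.0, 0.069], [0.0, 0.0, 0.069], [0.0, 0.0, 0.069], [0.0, 0.0, 0.069], [0.0, 0.0, 0.069], [0.0, 0.0, 0.069], [0.0, 0.0, 0.069]]
```

Request:
apply_moves(
  gripper=[0,0,0,0,0,0,0,0,0,0,0,0],
  travel=[
    [0,0,-3],
    [0,0,-4],
    [0,0,-4.5],
    [0,0,-4],
    [-3.0,-0.5,-1.0],
    [-4.3,-0.22,0],
    [-4.3,0.08,0],
    [-4.3,0.37,0],
    [-4.29,0.67,0],
    [-4.23,0.97,0],
    [-4.16,1.25,0],
    [-4.06,1.54,0],
  ],
  rot=[
    [0,0,0],
    [0,0,0],
    [0,0,0],
    [0,0,0],
    [0,0,0.069],
    [0,0,0.069],
    [0,0,0.069],
    [0,0,0.069],
    [0,0,0.069],
    [0,0,0.069],
    [0,0,0.069],
    [0,0,0.069],
  ],
)

```text
time_s: 32.8
eef_pos: [0.4966, 0.0696, 0.2494]
tool_rot: [[0.453, 0.892, -0.003], [0.892, -0.453, -0.004], [-0.005, -0.001, -1.0]]
ft_force: [1.2, 0.3, -2.0]
finger_gap: 0.0321
```

```bash
python3 - <<'E'
from h import *
print(get_state()['finger_gap'])
plan((.4925,-.414,.20,-69.6,4.4))
E
```

```text
0.032068233266201424
12 travel [[-3.61, 1.79, 0.43], [-3.49, 2.01, 0.43], [-3.36, 2.23, 0.43], [-3.21, 2.43, 0.42], [-3.06, 2.63, 0.42], [-2.89, 2.81, 0.42], [-2.71, 2.98, 0.42], [-2.52, 3.15, 0.42], [-2.32, 3.3, 0.42], [-2.11, 3.43, 0.42], [-1.89, 3.56, 0.41], [-1.67, 3.67, 0.41]] 
rot [[0.0, 0.0, 0.062], [0.0, 0.0, 0.062], [0.0, 0.0, 0.062], [0.0, 0.0, 0.062], [0.0, 0.0, 0.062], [0.0, 0.0, 0.062], [0.0, 0.0, 0.062], [0.0, 0.0, 0.062], [0.0, 0.0, 0.062], [0.0, 0.0, 0.062], [0.0, 0.0, 0.062], [0.0, 0.0, 0.062]]
```

Request:
apply_moves(
  gripper=[0,0,0,0,0,0,0,0,0,0,0,0],
  travel=[
    [-3.6,1.79,0.1],
    [-3.49,2.0,0.2],
    [-3.36,2.2,0.2],
    [-3.2,2.4,0.2],
    [-3.05,2.6,0.2],
    [-2.9,2.8,0.2],
    [-2.7,3.0,0.2],
    [-2.5,3.1,0.2],
    [-2.3,3.3,0.2],
    [-2.1,3.4,0.2],
    [-1.9,3.5,0.2],
    [-1.2,2.7,0.2],
  ],
  rot=[
    [0,0,0.062],
    [0,0,0.062],
    [0,0,0.062],
    [0,0,0.062],
    [0,0,0.062],
    [0,0,0.062],
    [0,0,0.062],
    [0,0,0.062],
    [0,0,0.062],
    [0,0,0.062],
    [0,0,0.062],
    [0,0,0.05],
  ],
)

```text
time_s: 34.0
eef_pos: [0.4769, -0.4215, 0.2237]
tool_rot: [[0.945, 0.328, -0.006], [0.328, -0.945, -0.002], [-0.006, -0.0, -1.0]]
ft_force: [-0.1, -0.1, -2.9]
finger_gap: 0.0322
```

Request:
apply_moves(
  gripper=[0,0],
  travel=[
    [0,0,0],
    [0,0,0],
  ],
  rot=[
    [0,0,0],
    [0,0,0],
  ],
)

```text
time_s: 34.2
eef_pos: [0.4747, -0.4252, 0.2213]
tool_rot: [[0.947, 0.322, -0.009], [0.322, -0.947, -0.0], [-0.008, -0.002, -1.0]]
ft_force: [0.0, -0.0, -2.1]
finger_gap: 0.0322
```

```bash
python3 - <<'E'
from h import *
s=get_state();p=s['eef_pos']
im,d,P=cloud('wrist');cv2.imwrite('pics/w7.png',im[...,::-1])
L=(P-p)@s['tool_rot'];feet(L,((-.012,.012),(.015,.03)),300,(-.08,.08,-.08,.08))
plan((.494,-.4145,.165,-69.6,5))
E
```

```text
-0.012 [254, 214, 138, 115, 9368] 0.006 rect [-1.2  0.1] [64.2 59.9] 1.0 circ [-1.3 -0. ] 35.0
0.015 [239, 154, 168, 135, 13607] 0.024 rect [18.2  0.2] [76.7 84.4] 0.2 circ [17.6  0.1] 56.1
0.015 [279, 299, 88, 43, 1325] 0.0241 rect [-43.3   0.2] [53.3 31.8] 89.8 circ [-48.    0.2] 28.1
2 travel [[1.11, -0.18, 2.8], [1.1, -0.17, 2.81]] 
rot [[-0.001, 0.004, -0.014], [-0.001, 0.004, -0.014]]
```

View pics/w7.png

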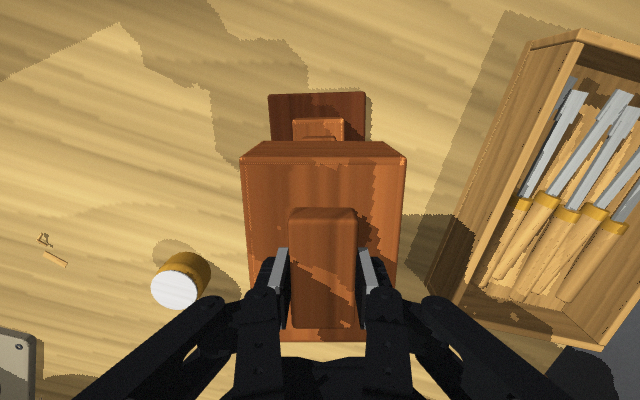

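The large trough is held level at px (323,250), with the small trough on the board behind it at (318,125). Centring above it before lowering.

Request:
apply_moves(
  gripper=[0,0,0,0,0,0],
  travel=[
    [1.1,-0.15,1.5],
    [1.0,-0.15,1.5],
    [0,0,1.0],
    [0,0,0],
    [0,0,0],
    [0,0,0],
  ],
  rot=[
    [0,0.004,-0.014],
    [0,0.004,-0.014],
    [0,0,0],
    [0,0,0],
    [0,0,0],
    [0,0,0],
  ],
)

```text
time_s: 34.85
eef_pos: [0.496, -0.4088, 0.1758]
tool_rot: [[0.934, 0.357, -0.003], [0.357, -0.934, 0.005], [-0.001, -0.006, -1.0]]
ft_force: [-0.2, -0.7, -2.7]
finger_gap: 0.0327
```

```bash
python3 - <<'E'
from h import *
plan((.494,-.4138,.16,-69.6,5))
E
```

```text
1 travel [[-0.36, 0.41, 1.58]] 
rot [[-0.006, 0.001, 0.009]]
```

Request:
apply_moves(
  gripper=[0,0,0,0],
  travel=[
    [-0.36,0.4,0.8],
    [0,0,0.4],
    [0,0,0],
    [0,0,0],
  ],
  rot=[
    [-0.006,0,0.009],
    [0,0,0],
    [0,0,0],
    [0,0,0],
  ],
)

```text
time_s: 35.25
eef_pos: [0.4939, -0.4153, 0.1643]
tool_rot: [[0.938, 0.347, 0.001], [0.347, -0.938, -0.003], [0.0, 0.003, -1.0]]
ft_force: [-0.1, -0.0, -3.3]
finger_gap: 0.0327
```

```bash
python3 - <<'E'
from h import *
plan((.494,-.4138,.094,-69.6,5))
E
```

```text
2 travel [[0.03, -0.08, 3.51], [0.03, -0.07, 3.51]] 
rot [[0.001, -0.0, -0.001], [0.001, -0.0, -0.001]]
```

Request:
apply_moves(
  gripper=[0,0,0,0,0,0,0],
  travel=[
    [0.03,-0.08,0.8],
    [0,0,1.0],
    [0,0,1.0],
    [0,0,1.0],
    [0,0,0],
    [0,0,0],
    [0,0,0],
  ],
  rot=[
    [0,0,0],
    [0,0,0],
    [0,0,0],
    [0,0,0],
    [0,0,0],
    [0,0,0],
    [0,0,0],
  ],
)

```text
time_s: 35.95
eef_pos: [0.4934, -0.4141, 0.1218]
tool_rot: [[0.938, 0.347, -0.0], [0.347, -0.938, -0.001], [-0.0, 0.001, -1.0]]
ft_force: [-0.2, 0.1, -2.9]
finger_gap: 0.0327
```

Request:
apply_moves(
  gripper=[0,0,0,0,0,0],
  travel=[
    [0,0,1.0],
    [0,0,0.9],
    [0,0,0.5],
    [0,0,0.2],
    [0,0,0],
    [0,0,0],
  ],
  rot=[
    [0,0,0],
    [0,0,0],
    [0,0,0],
    [0,0,0],
    [0,0,0],
    [0,0,0],
  ],
)

```text
time_s: 36.55
eef_pos: [0.494, -0.4147, 0.0945]
tool_rot: [[0.938, 0.347, 0.001], [0.347, -0.938, -0.003], [0.0, 0.003, -1.0]]
ft_force: [0.0, 0.4, -1.5]
finger_gap: 0.0327
```

Within a millimetre of the board. Pressing 1 mm, releasing and retreating.

Request:
apply_moves(
  gripper=[0,0,100,100,100,100,100,100,100,100,100],
  travel=[
    [0,0,0.1],
    [0,0,0],
    [0,0,0],
    [0,0,0],
    [0,0,0],
    [0,0,-3],
    [0,0,-4],
    [0,0,-4],
    [0,0,-4],
    [0,0,0],
    [0,0,0],
  ],
  rot=[
    [0,0,0],
    [0,0,0],
    [0,0,0],
    [0,0,0],
    [0,0,0],
    [0,0,0],
    [0,0,0],
    [0,0,0],
    [0,0,0],
    [0,0,0],
    [0,0,0],
  ],
)

```text
time_s: 37.65
eef_pos: [0.4941, -0.4147, 0.2512]
tool_rot: [[0.938, 0.347, 0.004], [0.347, -0.938, -0.005], [0.002, 0.006, -1.0]]
ft_force: [-0.2, 0.3, -0.2]
finger_gap: 0.0856
```

```bash
python3 - <<'E'
from h import *
im,d,P=cloud('wrist')
feet(P,((.006,.016),(.065,.076),(.082,.094)),300,(.38,.62,-.53,-.3))
it,dt,T=cloud('top');cv2.imwrite('pics/top9.png',it[...,::-1])
feet(T,((.095,.107),(.113,.124)),50,(.32,.52,.1,.3))
print(get_state()['ft_force'])
E
```

```text
0.006 [276, 115, 88, 107, 1083] 0.0101 rect [ 491.7 -413.3] [133.6 103.4] 20.3 circ [ 492.2 -412.5] 83.1
0.065 [280, 127, 85, 107, 6370] 0.0703 rect [ 493.  -415.5] [115.5  84.1] 20.1 circ [ 492.9 -415.6] 70.1
0.082 [305, 156, 35, 62, 2090] 0.0882 rect [ 493.3 -415.4] [63.3 34. ] 19.7 circ [ 493.  -415.5] 34.7
0.095 [233, 221, 41, 41, 993] 0.1015 rect [421.7 194. ] [119.6 119.4] 36.5 circ [421.1 193.7] 61.0
0.113 [245, 234, 15, 15, 144] 0.119 rect [421.9 193.7] [41.8 41.3] 59.6 circ [421.3 194.2] 21.8
[-0.41360791  0.53266012  0.08382953]
```

View pics/top9.png

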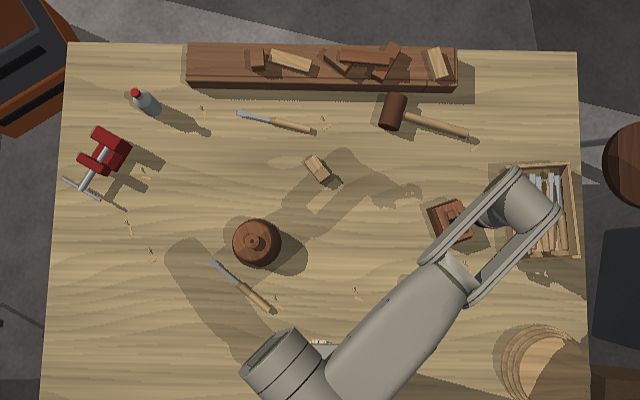

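The picture shows both nests on their boards: the bowls at px (257,243) and the troughs at (450,222), with the gripper clear of everything. Handing in.

```bash
python3 -c "from cell import close_job; print(close_job())"
```

```text
the job is handed in; nothing more can be done
None
```

I nested the three bowls on the round board and the two troughs on the oblong board, and handed the job in about 38 s into the 120 s limit. No verdict is reported, so the figures below are my own camera measurements.

| Piece | Distance from board centre | Long axis against board |
|---|---|---|
| bowl_small | about 3.7 mm | – |
| bowl_medium | about 1.6 mm | – |
| bowl_large | about 2 mm (wrist camera), 4 mm (top camera) | – |
| trough_small | about 2 mm | within about 0.5° |
| trough_large | about 2 mm | within about 0.5° |

- **Heights:** every shoulder and foot top read within 2 mm of where it should be with the rim on the wood. That matches the 2 mm low reading the wrist camera gave on every piece. The inner pieces were measured before they were covered; the outer shoulders and foot tops still read right afterwards.
- **Camera disagreement:** the top and wrist cameras differed by about 2 mm for the large bowl, which is the stated calibration accuracy.
- **Slip on the way:** the first grip on the small bowl was 9 mm off-centre and moved it about 5 mm on the bench. I opened, re-measured and gripped it again.
- **Forces:** the wrist-force readings I saw after each move stayed below about 4 N. The gripper was open and clear of everything at the end.

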